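# Set up and start the sample shaker

## Task

Clear the brush off the shaker's tray and lay it flat and lengthwise in the middle of its cork mat, stand every sample jar upright on the tray, turn the amplitude knob (the one with a bar grip in the row of four) clockwise fully to its stop, and turn the big selector the shorter way round until its white pointer is at the black index mark. When all that is set, press the start button fully down and let it go. Never touch the three round knobs, and leave the sieves, spatula and bottle alone.

Things in the scene. Friction and masses are not known exactly. Their poses are not given: they have to be found in the camera images.
- jar_1: One of up to four alike sealed white sample jars with a grey screw cap, standing upright on the bench: round, 56 mm diameter, 75 mm tall (body to 56 mm, then a 55 mm wide cap from 59 to 75 mm), 0.15 to 0.31 kg. Origin at the centre of its underside, z up. Three or four of them are present; an absent one gives None.
- jar_2: One of up to four alike sealed white sample jars with a grey screw cap, standing upright on the bench: round, 56 mm diameter, 75 mm tall (body to 56 mm, then a 55 mm wide cap from 59 to 75 mm), 0.15 to 0.31 kg. Origin at the centre of its underside, z up. Three or four of them are present; an absent one gives None.
- jar_3: One of up to four alike sealed white sample jars with a grey screw cap, standing upright on the bench: round, 56 mm diameter, 75 mm tall (body to 56 mm, then a 55 mm wide cap from 59 to 75 mm), 0.15 to 0.31 kg. Origin at the centre of its underside, z up. Three or four of them are present; an absent one gives None.
- jar_4: One of up to four alike sealed white sample jars with a grey screw cap, standing upright on the bench: round, 56 mm diameter, 75 mm tall (body to 56 mm, then a 55 mm wide cap from 59 to 75 mm), 0.15 to 0.31 kg. Origin at the centre of its underside, z up. Three or four of them are present; an absent one gives None.
- tray_floor (a point): Centre of the floor of the shaker's tray. The shaker is a grey box with a grey, steel-lipped tray on top, 200 mm (its x) by 250 mm (its y); the tray floor is 55 mm above the bench and has a 9 mm high, 5 mm thick lip all round. Axes: x and y along the tray's sides, z up. Fixed.
- console: White control console beside the shaker, a flat box 210 mm (x) by 280 mm (y) by 50 mm high, fixed. Origin at the centre of its underside. All knobs stand on its flat top, axes upright. Near its robot-side edge (50 mm from the centre line) is a row of four knobs 64 mm apart: three round ones and one with a bar grip, whose place in the row varies. Behind the row stand the selector and the start button.
- amp_grip (a point): Point on the axis of the amplitude knob, half-way up its bar grip, 32 mm above the panel. It is the only knob with a bar in the row of four: black, round 40 mm skirt (top 13 mm above the panel) and on it a bar 38 mm long (along this point's x), 14 mm thick (y), its top 43 mm above the panel; white line on the bar's -x end. Turns with the knob. Neighbour knobs' axes are 64 mm away; their sides 44 mm from this axis.
- amp (a joint): Angle of the amplitude knob, rad, grows as it turns clockwise seen from above; 0 to 2.6, with a hard stop at 2.6 (full amplitude). Starts between 0.2 and 1.5. Stays where it is left; friction about 0.03 N m. The direction in which the bar lies at the stop varies.
- selector_grip (a point): Point on the axis of the programme selector, 33 mm above the panel. The largest knob, behind the row: black, 54 mm round skirt with a bar 50 mm long (along this point's x), 16 mm thick (y), bar from 13 to 45 mm above the panel, on an aluminium dial plate 92 mm across. Turns with the knob.
- selector_pointer (a point): White pointer at the -x end of the selector's bar, at skirt height, 30 mm from its axis (the end with the white line). Turns with it.
- selector_mark (a point): The index mark on the dial plate, 39 mm from the selector's axis: a black rectangle 12 by 6 mm (the seven other positions are small dots). Its direction varies from start to start; fixed during a run.
- selector (a joint): Angle of the selector, rad, grows clockwise seen from above; it turns endlessly, with no stops, and the reading is not wrapped. 0 and 6.283 both mean that the white pointer is at the index mark. Starts between 0.8 and 5.48 (from within 0.3 of half a turn either way is taken as the shorter). Stays where it is left; friction about 0.04 N m.
- start (a joint): Start push button on the console, behind the row: 0 up, 0.006 m fully pressed; springs back; fully down takes 5 N.
- start_top (a point): Centre of the top face of the start button (30 mm across, black, in a round grey housing); it is pressed straight down.
- trim_a: One of three round fluted trim knobs, black, 40 mm diameter, its top 39 mm above the panel, in the row with the bar knob: not to be touched. Origin on its axis, 5 mm above the panel face.
- trim_b: One of three round fluted trim knobs, black, 40 mm diameter, its top 39 mm above the panel, in the row with the bar knob: not to be touched. Origin on its axis, 5 mm above the panel face.
- trim_c: One of three round fluted trim knobs, black, 40 mm diameter, its top 39 mm above the panel, in the row with the bar knob: not to be touched. Origin on its axis, 5 mm above the panel face.
- sieves: Bystander: a stack of three steel test sieves, 106 mm across, 96 mm tall, beyond the shaker. Origin under its centre.
- brush: Wooden sieve brush lying on the tray at first, bristles down: head 70 mm long (towards its +x), 36 mm wide; handle 120 mm long (towards its -x), 20 mm wide; both 26 mm high and flat underneath. Origin on the underside where head meets handle, which is also about its centre of mass; z up. 0.12 kg.
- mat_top (a point): Centre of the top of the brush mat: a plain brown cork mat on the bench, in front of the shaker (robot side), 80 mm (x) by 200 mm (y), 4 mm thick, fixed. Axes: x across, y along the mat, z up.
- spatula: Bystander: a spatula lying across the bench on the robot side of the console.
- bottle: Bystander: a bottle, 60 mm across, 140 mm tall, far right of the shaker. Origin under its centre.

How it is judged (in metres and radians):
On the way, in this order (a step that is already met when the one before it is completed fails the run):
1. brush on its mat, jars on the tray, amplitude at its stop, selector at the mark, in any order (x of jar_1 in the frame of tray_floor between -0.075 and 0.075 m and y of jar_1 in the frame of tray_floor between -0.1 and 0.1 m and z of jar_1 in the frame of tray_floor between -0.005 and 0.006 m and angle between each of jar_1, jar_2, jar_3, jar_4's own z axis and vertical below 0.12 rad and x of jar_2 in the frame of tray_floor between -0.075 and 0.075 m and y of jar_2 in the frame of tray_floor between -0.1 and 0.1 m and z of jar_2 in the frame of tray_floor between -0.005 and 0.006 m and x of jar_3 in the frame of tray_floor between -0.075 and 0.075 m and y of jar_3 in the frame of tray_floor between -0.1 and 0.1 m and z of jar_3 in the frame of tray_floor between -0.005 and 0.006 m and x of jar_4 in the frame of tray_floor between -0.075 and 0.075 m and y of jar_4 in the frame of tray_floor between -0.1 and 0.1 m and z of jar_4 in the frame of tray_floor between -0.005 and 0.006 m and x of brush in the frame of mat_top between -0.035 and 0.035 m and y of brush in the frame of mat_top between -0.06 and 0.06 m and z of brush in the frame of mat_top between -0.006 and 0.006 m and angle between brush's own z axis and vertical below 0.15 rad and angle between the x axis of brush and the y axis of mat_top, either way round below 0.3 rad and value of joint amp above 2.48 rad and (value of joint selector between -0.12 and 0.12 rad or value of joint selector between 6.16319 and 6.40319 rad)), for 0.2 s.
2. the start button is pressed (value of joint start above 0.004 m).
At the end, for the whole second after the job is handed in: Brush flat, lengthwise (17 deg) on its mat, origin within 35 mm across and 60 mm along of its centre; every jar present upright (7 deg) on the tray floor inside the lip; amplitude knob within 0.12 rad of its stop; selector within 0.12 rad of the mark (joint near 0 or 6.283); button up (all of step 1 and value of joint start below 0.0025 m); the robot touches nothing.
It fails at once if a round trim knob was touched (contact force between any of trim_a, trim_b, trim_c and anything else above 1.5 N).
It fails at once if the selector was turned the longer way round (value of joint selector between 3.07159 and 3.21159 rad and distance of selector_pointer from where it was at the start of the episode above 0.0125 m).
It fails at once if a bystander (sieve stack, spatula, bottle) was disturbed (distance of any of sieves, spatula, bottle from where it was at the start of the episode above 0.03 m).
Of jar_1, jar_2, jar_3, jar_4 only 3 to 4 are there at a start; the rules pass over those that are not, and their reading is None.
At some moment in a run one of jar_1, jar_2, jar_3, jar_4 may be knocked a few centimetres aside while the robot is not near it.
It also fails if it takes over 210 s, if anything falls off the work surface, if the arm or the gripper's body presses on something with over 40 N, if the wrist force passes 120 N, or if a joint passes its speed limit or range.

## Robot

A 6-joint arm with a two-finger parallel gripper is mounted at the origin on the work surface. World frame = base frame: x ahead of the robot, y to its left, z up, the work surface at z = 0. Lengths are in mm, angles in rad, forces in N, time in s.
With the tool pointing down it reaches from about 400 to 925 mm from the base axis. Payload 12.5 kg.
Tool frame: the origin (TCP) lies midway between the tips of the shut fingers; the grasp point (between the pads) lies 19 mm behind it; z points along the fingers, y is the direction in which the jaws open and shut (so a half turn about z gives the same grasp; the last joint's range is limited). The gripper opens to 95 mm and grips with 3 to 60 N. Pads are 20 mm wide; open, the fingers measure 119 mm over their backs; the gripper's body (75 mm by 180 mm) begins 59 mm behind the grasp point.
Start: joints at [-1.269, 0.491, 1.559, -0, 1.092, -0.106], TCP at [247.893, -573.756, 214.661] pointing down, gripper open.
Joint ranges: [-3.1, 3.1], [-0.84, 2.19], [0.05, 2.79], [-1.13, 4.28], [0.06, 2.93], [-2.69, 2.69]. Speed limits (rad/s): [2.22, 2.22, 2.79, 3.14, 3.14, 3.14].

## Interface

Orientations are given as [roll, pitch, yaw] about the fixed x, y, z axes, in that order (R = Rz(yaw) Ry(pitch) Rx(roll)).
In Python, from cell import * gives the robot as it stands. The module is installed in compiled form; this text tells all that it offers.
- The arm moves only by the tool carry_out, never from a script. Its argument "moves" is a list of rows, each an object of numbers: "dx", "dy", "dz": the shift along the tool's x, y, z in m; "twist": the turn about the tool's z in degrees. A call has 1 to 5 rows; each row is the pose to reach, as a shift and turn from the pose commanded when the call began, along the tool's axes at that moment; what a row does not reach only later rows make up. A row lasts 1/10 s, in which the tool goes at most 50 mm and 8.59 degrees, less where a joint would pass 70% of its speed; a pose out of reach is approached as far as the arm can. A call with a gripper value outside its range is refused whole. "grip" is the finger opening in m, from 0 to 0.0951, set as the call begins (left out, the last holds). The fingers move at their own pace and stop on an object; the grip force is fixed at half the most. Time passes only in rows, so rows that repeat a pose let the fingers close. It gives the time, the measured TCP pose, the force and the opening at its end, in the units of the state.
- state(): the state, without advancing time (a new reading comes with each control period).
- read_camera(name): name is "side" or "top" or "wrist"; returns (picture, depth): 480x640x3 uint8, red, green, blue; 480x640 float32, mm along the optical axis (not along the pixel's ray), 0 where there is no reading.
- camera_info(name): a dict with "mtx" (3x3 intrinsics, pixels), "R" (3x3) and "t" (3): a world point X has camera coordinates R X + t. Camera axes: x right, y down, z forward; pixel columns grow to the right and rows downward; lengths in mm; the calibration is good to about 2 mm. A picture is of the moment at which its call begins: read the wrist's pose just before it. camera_info takes no time and is no camera call; for the wrist camera it gives the pose at the moment of the call.
- job_done(): hands the job in, once; it reports no verdict.
The state is a dict: "t": time; "joints": joint angles; "qvel": joint speeds; "tau": joint torques, N m; "eef_pos": TCP position; "tcp_rot": TCP orientation; "ft_force": force on the tool from outside, world axes, zero at the start; "moment": the same for the moment, N m; "opening": opening from 0.0 (shut) to 1.0 (fully open).
Only numpy, scipy, OpenCV 4.12 (cv2) and the standard library are available. Lean on these libraries where they do the work, as an engineer would, in place of code of your own. Each camera call takes 0.05 s, during which the arm holds its last target. There are 200 camera calls.

## Working session

There is one attempt and no reset: what is moved stays moved. The work goes in short steps, Python scripts to look and compute and a tool call to move; the robot and the scene stay as the last step left them, time stands still between calls to the robot, and variables do not carry over. Pictures are saved under pics/ and viewed, about 12 in all and at most 16, crops included, and the job is handed in when it is done.

Besides the shell and the picture viewer there is one more tool, called after ">>>" by a JSON object that holds its "name" and its "arguments", one argument or row to a line. carry_out: Moves the arm, as the interface text tells. Its arguments: {"type":"object","properties":{"moves":{"type":"array","items":{"type":"object","properties":{"dx":{"type":"number"},"dy":{"type":"number"},"dz":{"type":"number"},"twist":{"type":"number"}}}},"grip":{"type":"number"}},"required":["moves"]}

```bash
mkdir -p pics; cat > h.py <<'E'
from cell import *
import numpy as np, cv2
def grab(n):
    c=camera_info(n); p,d=read_camera(n); return p,d,c
def save(p,f): cv2.imwrite('pics/'+f,cv2.cvtColor(p,cv2.COLOR_RGB2BGR))
def world(c,u,v,z=None,d=None):
    K=np.array(c['mtx']);R=np.array(c['R']);t=np.array(c['t']).ravel()
    r=np.linalg.inv(K)@np.array([u,v,1.0])
    if d is not None: return R.T@(r*d-t)
    o=-R.T@t; w=R.T@r
    return o+w*(z-o[2])/w[2]
def cloud(c,d):
    K=np.array(c['mtx']);R=np.array(c['R']);t=np.array(c['t']).ravel()
    v,u=np.mgrid[0:480,0:640]
    P=np.stack([(u-K[0,2])/K[0,0]*d,(v-K[1,2])/K[1,1]*d,d],-1)
    return (P-t)@R
E
python3 - <<'E'
from h import *
print(state())
for n in('top','side'):
    p,d,c=grab(n); save(p,n+'0.png'); np.savez(n+'0.npz',p=p,d=d,mtx=c['mtx'],R=c['R'],t=c['t'])
    print(n,c)
E
```

```text
{'t': 0.0, 'joints': array([-1.26864728e+00,  4.91521153e-01,  1.55946709e+00, -2.61100736e-05,
        1.09170564e+00, -1.05584322e-01]), 'qvel': array([ 1.02256494e-03, -1.01355285e-04,  1.75492444e-04,  2.28647795e-05,
        7.80640386e-04, -6.43612575e-04]), 'tau': array([-1.20783579e-04, -6.12645078e+01, -2.58183450e+01,  6.93712919e-02,
        4.82155848e-02, -1.51676049e-04]), 'eef_pos': array([ 247.7784933 , -573.50788838,  214.07953757]), 'tcp_rot': array([-3.14049511e+00, -9.30289903e-05,  4.07745371e-01]), 'ft_force': array([ 0.17650714, -0.50454853,  0.18599827]), 'moment': array([-0.0189063 , -0.02188126,  0.04105099]), 'opening': 1.0006598462578704}
top {'mtx': array([[567.65960854,   0.        , 322.70506535],
       [  0.        , 567.65960854, 246.2043323 ],
       [  0.        ,   0.        ,   1.        ]]), 'R': array([[-0.02406143, -0.9996506 ,  0.01094183],
       [-0.99805354,  0.02339022, -0.05781026],
       [ 0.05753413, -0.01231153, -0.99826762]]), 't': array([ -27.34199876,  564.18930607, 1233.82287283])}
side {'mtx': array([[558.26133313,   0.        , 321.90877246],
       [  0.        , 558.26133313, 246.34165664],
       [  0.        ,   0.        ,   1.        ]]), 'R': array([[-0.69975988, -0.7141869 ,  0.01652822],
       [-0.35924153,  0.33179792, -0.87227041],
       [ 0.61748007, -0.61631746, -0.48874447]]), 't': array([371.22248384, 290.57260406, 977.33881439])}
```

View pics/top0.png

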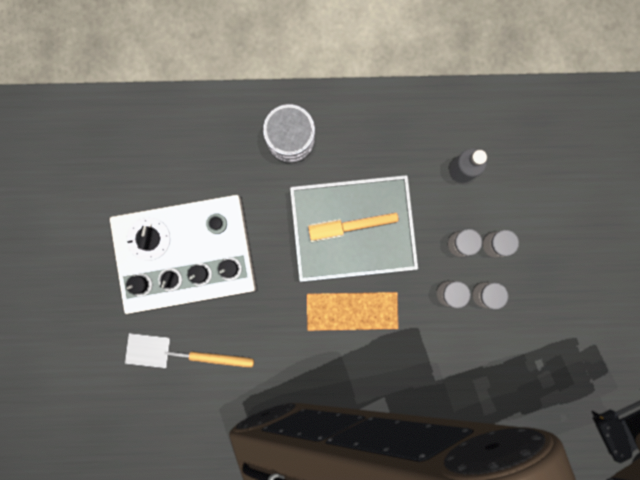

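View pics/side0.png

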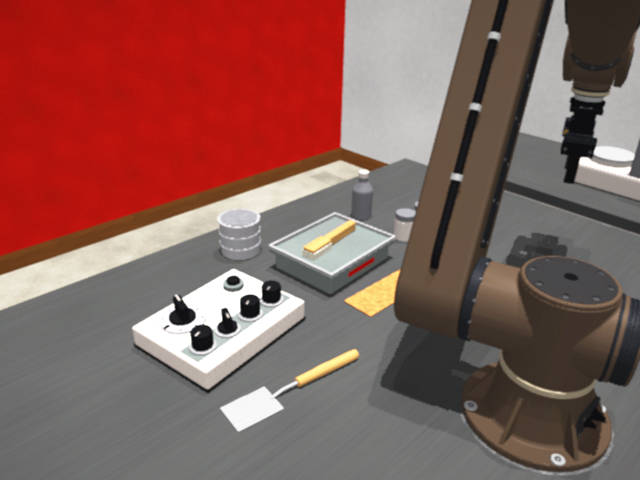

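The top view shows four jars near (468,242), (504,242), (455,294) and (491,295). The brush is on the tray at about (340,228) and the mat is at (352,311). The selector is at (147,238) with its index mark on the left, the bar knob looks like the one at (170,280), and the button is at (216,223). Next I'll zoom in on the console and measure everything.

```bash
cat > m.py <<'E'
from h import *
z=np.load('top0.npz'); p,d=z['p'],z['d']; c=dict(mtx=z['mtx'],R=z['R'],t=z['t'])
W=cloud(c,d)
hsv=cv2.cvtColor(p,cv2.COLOR_RGB2HSV)
# jars: height 68-80, right region
X,Y,Z=W[...,0],W[...,1],W[...,2]
def comps(m,mn=40):
    n,l,s,ce=cv2.connectedComponentsWithStats(m.astype(np.uint8))
    return [(l==i) for i in range(1,n) if s[i,4]>mn]
u=np.arange(640)[None,:].repeat(480,0);v=np.arange(480)[:,None].repeat(640,1)
for m in comps((Z>66)&(Z<85)&(u>425)&(v<320)&(v>200)): 
    (a,b),r=cv2.minEnclosingCircle(np.argwhere(m)[:,::-1].astype(np.float32)); print('jar',a,b,r,m.sum(),world(c,a,b,75).round(1), np.median(W[m],0).round(1))
wood=(hsv[...,0]>8)&(hsv[...,0]<28)&(hsv[...,1]>120)
for m in comps(wood&(u>270)&(u<420)&(v<350),200):
    pts=W[m]; r=cv2.minAreaRect(np.argwhere(m)[:,::-1].astype(np.float32)); zz=np.median(pts[:,2])
    print('wood',zz.round(1),m.sum(),[world(c,*q,zz).round(1)[:2].tolist() for q in cv2.boxPoints(r)])
for n,m in (('tray',(Z>45)&(Z<75)&(u>280)&(u<425)&(v>170)&(v<285)),('console',(Z>40)&(Z<60)&(u<270)&(u>90)&(v>180)&(v<325))):
    m=max(comps(m),key=lambda q:q.sum()); r=cv2.minAreaRect(np.argwhere(m)[:,::-1].astype(np.float32)); zz=np.median(Z[m]); 
    z0=64 if n=='tray' else 50
    q=np.array([world(c,*q,z0)[:2] for q in cv2.boxPoints(r)]);print(n,zz,q.round(1).tolist(),q.mean(0).round(1))
for n,a,b,zz in (('btn',216,223,60),('sel',147,238,95),('k1',138,285,89),('k2',170,280,93),('k3',198,273,89),('k4',228,268,89)):
    print(n,world(c,a,b,zz).round(1),W[b,a].round(1))
print(W[250,350].round(1),W[310,350].round(1),W[213,200].round(1))
cr=p[190:315,105:260]; save(cv2.resize(cr,None,fx=5,fy=4.8,interpolation=cv2.INTER_CUBIC)[:, :775],'con.png')
E
python3 m.py
```

```text
jar 467.8232116699219 242.149169921875 13.204339981079102 535 [ 561.4 -345.8   75. ] [ 561.4 -345.9   74.5]
jar 504.3125 243.0 13.350106239318848 542 [ 557.8 -422.8   75. ] [ 558.1 -423.5   74.6]
jar 456.0 294.5 13.463011741638184 548 [ 452.2 -316.7   75. ] [ 452.5 -317.2   74.6]
jar 493.6956481933594 295.63043212890625 13.51382064819336 546 [ 447.9 -395.8   75. ] [ 447.4 -396.3   74.5]
wood 80.3 537 [[604.9, -11.2], [625.6, -196.5], [603.5, -198.8], [582.8, -13.6]]
wood 3.8 3313 [[460.1, -2.2], [459.0, -202.8], [378.2, -201.7], [379.5, -1.9]]
tray 55.06954346405342 [[687.4, 26.8], [708.0, -224.3], [508.0, -238.2], [488.4, 10.6]] [ 598.  -106.3]
console 50.429378475896236 [[633.9, 418.9], [677.0, 139.1], [469.3, 106.4], [427.7, 383.8]] [552. 262.]
btn [615.6 185.5  60. ] [614.6 183.8  69.6]
sel [584.2 321.5  95. ] [584.7 323.2  89.3]
k1 [488.1 342.3  89. ] [488.1 341.9  90.2]
k2 [496.8 275.5  93. ] [496.9 280.   75.8]
k3 [509.9 218.8  89. ] [509.8 218.4  91.2]
k4 [518.7 156.9  89. ] [518.6 156.5  91.7]
[551.7 -98.3  54.9] [421.8 -97.5  10.4] [639.  221.3  49.6]
```

View pics/con.png

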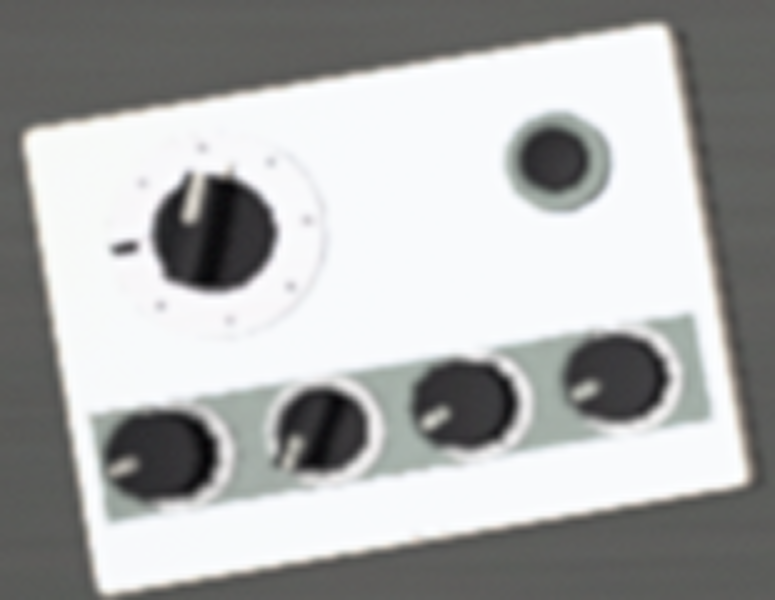

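```bash
cat > plan.py <<'E'
from h import *
def plan(wps,start=None,maxd=220,maxa=38):
    """wps: (x,y,z,yawdeg) tool-down waypoints mm -> call rows in tool axes (m,deg)"""
    s=state(); p=np.array(s['eef_pos']); yaw=np.degrees(s['tcp_rot'][2])
    if start is not None: p,yaw=np.array(start[:3],float),start[3]
    print('at',p.round(1),round(yaw,1),'t',round(s['t'],1),'op',round(s['opening'],3),'F',s['ft_force'].round(1))
    for w in wps:
        q=np.array(w[:3],float); n=max(1,int(np.ceil(max(np.linalg.norm(q-p)/maxd,abs(w[3]-yaw)/maxa))))
        for i in range(n):
            d=(q-p)/(n-i); a=(w[3]-yaw)/(n-i); t=np.radians(yaw)
            dx=d@[np.cos(t),np.sin(t),0]; dy=d@[np.sin(t),-np.cos(t),0]
            r=int(np.ceil(max(np.linalg.norm(d)/50,abs(a)/8.59)))
            print(f'dx {dx/1e3:.3f} dy {dy/1e3:.3f} dz {-d[2]/1e3:.3f} twist {-a:.1f}  rows>={r}')
            p=p+d; yaw+=a
        print('  ->',w)
E
python3 -c "
from plan import *
plan([(603,-94,200,96.4),(603,-94,110,96.4),(603,-94,58,96.4)])"
```

```text
at [ 247.8 -573.5  214.1] 23.4 t 0.1 op 1.0 F [-0.6 -0.1  0.2]
dx 0.172 dy -0.100 dz 0.005 twist -24.3  rows>=4
dx 0.198 dy -0.020 dz 0.005 twist -24.3  rows>=4
dx 0.189 dy 0.063 dz 0.005 twist -24.3  rows>=4
  -> (603, -94, 200, 96.4)
dx 0.000 dy 0.000 dz 0.090 twist -0.0  rows>=2
  -> (603, -94, 110, 96.4)
dx 0.000 dy 0.000 dz 0.052 twist -0.0  rows>=2
  -> (603, -94, 58, 96.4)
```

>>> {"name": "carry_out", "arguments": {
  "moves": [
    {"dx": 0.172,"dy": -0.1,"dz": 0.005,"twist": -24.3},
    {"dx": 0.172,"dy": -0.1,"dz": 0.005,"twist": -24.3},
    {"dx": 0.172,"dy": -0.1,"dz": 0.005,"twist": -24.3},
    {"dx": 0.172,"dy": -0.1,"dz": 0.005,"twist": -24.3},
    {"dx": 0.172,"dy": -0.1,"dz": 0.005,"twist": -24.3}
  ],
  "grip": 0.05
}}

```text
t: 0.6
eef_pos: [368.5, -409.5, 209.5]
tcp_rot: [-3.14, -0.001, 0.836]
ft_force: [-0.8, 0.0, -0.3]
opening: 0.639
```

>>> {"name": "carry_out", "arguments": {
  "moves": [
    {"dx": 0.198,"dy": -0.02,"dz": 0.005,"twist": -24.3},
    {"dx": 0.198,"dy": -0.02,"dz": 0.005,"twist": -24.3},
    {"dx": 0.198,"dy": -0.02,"dz": 0.005,"twist": -24.3},
    {"dx": 0.198,"dy": -0.02,"dz": 0.005,"twist": -24.3},
    {"dx": 0.198,"dy": -0.02,"dz": 0.005,"twist": -24.3}
  ]
}}

```text
t: 1.1
eef_pos: [486.9, -250.3, 204.3]
tcp_rot: [-3.141, -0.001, 1.26]
ft_force: [-0.6, 0.1, -0.2]
opening: 0.527
```

>>> {"name": "carry_out", "arguments": {
  "moves": [
    {"dx": 0.189,"dy": 0.063,"dz": 0.005,"twist": -24.3},
    {"dx": 0.189,"dy": 0.063,"dz": 0.005,"twist": -24.3},
    {"dx": 0.189,"dy": 0.063,"dz": 0.005,"twist": -24.3},
    {"dx": 0.189,"dy": 0.063,"dz": 0.005,"twist": -24.3},
    {"dx": 0.189,"dy": 0.063,"dz": 0.005,"twist": -24.3}
  ]
}}

```text
t: 1.6
eef_pos: [605.3, -90.6, 198.9]
tcp_rot: [3.141, -0.0, 1.684]
ft_force: [-0.2, 0.4, 0.1]
opening: 0.525
```

```bash
python3 - <<'E'
from h import *
s=state(); p,d,c=grab('wrist'); save(p,'w1.png'); W=cloud(c,d)
hsv=cv2.cvtColor(p,cv2.COLOR_RGB2HSV)
m=(hsv[...,0]>8)&(hsv[...,0]<28)&(hsv[...,1]>120)&(W[...,2]>72)&(W[...,2]<88)&(d>0)
P=W[m][:,:2].astype(np.float32); r=cv2.minAreaRect(P); print(s['eef_pos'],m.sum(),cv2.boxPoints(r).round(1).tolist(),np.median(W[m][:,2]))
for y in range(-200,0,15):
    q=P[abs(P[:,1]-y)<3]
    if len(q)>5: print(y,q[:,0].min().round(1),q[:,0].max().round(1))
E
```

```text
[605.26952445 -90.56483331 198.93063861] 5120 [[573.0999755859375, -15.5], [602.2999877929688, -196.8000030517578], [632.7999877929688, -191.89999389648438], [603.5999755859375, -10.600000381469727]] 81.25323759489747
-155 602.3 620.7
-140 599.0 618.8
-125 596.5 616.2
-110 594.2 613.5
-95 591.8 611.0
-80 584.0 614.1
-65 581.0 612.1
-50 578.7 610.3
-35 576.6 607.7
-20 573.5 605.1
```

View pics/w1.png

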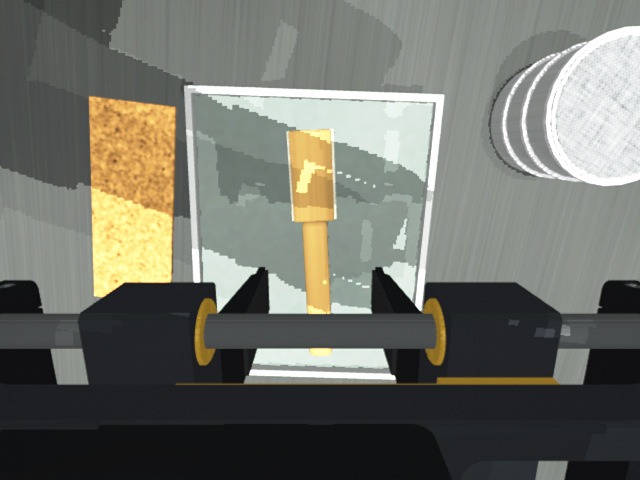

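The wrist view shows the brush in the tray, with its head at about (312,175) and its handle running down to (320,350). The mat is on the left. The handle centre is at x≈601.7 for y=-97, and the brush axis is at about 99.4°.

```bash
python3 -c "
from plan import *
plan([(601.7,-97,110,99.4),(601.7,-97,58.5,99.4),(601.7,-97,150,99.4),(420,-100,130,90),(420,-100,30,90),(420,-100,9,90)])"
```

```text
at [603.9 -92.5 198.9] 96.4 t 1.6 op 0.527 F [ 0.  -1.  -0.2]
dx -0.004 dy -0.003 dz 0.089 twist -3.0  rows>=2
  -> (601.7, -97, 110, 99.4)
dx 0.000 dy 0.000 dz 0.051 twist -0.0  rows>=2
  -> (601.7, -97, 58.5, 99.4)
dx 0.000 dy 0.000 dz -0.091 twist -0.0  rows>=2
  -> (601.7, -97, 150, 99.4)
dx 0.027 dy -0.180 dz 0.020 twist 9.4  rows>=4
  -> (420, -100, 130, 90)
dx 0.000 dy 0.000 dz 0.100 twist -0.0  rows>=2
  -> (420, -100, 30, 90)
dx 0.000 dy 0.000 dz 0.021 twist -0.0  rows>=1
  -> (420, -100, 9, 90)
```

>>> {"name": "carry_out", "arguments": {
  "moves": [
    {"dx": -0.003,"dy": -0.002,"dz": 0.089,"twist": -3},
    {"dx": -0.003,"dy": -0.002,"dz": 0.089,"twist": -3},
    {"dx": -0.003,"dy": -0.002,"dz": 0.12,"twist": -3},
    {"dx": -0.003,"dy": -0.002,"dz": 0.14,"twist": -3},
    {"dx": -0.003,"dy": -0.002,"dz": 0.14,"twist": -3}
  ]
}}

```text
t: 2.15
eef_pos: [600.0, -98.7, 57.4]
tcp_rot: [-3.138, -0.001, 1.73]
ft_force: [-0.5, -0.1, 1.0]
opening: 0.528
```

>>> {"name": "carry_out", "arguments": {
  "moves": [
    {"dz": 0},
    {"dz": 0},
    {"dz": 0},
    {"dz": 0},
    {"dz": 0}
  ],
  "grip": 0.01
}}

```text
schema error: expected keys dx, dy, dz, twist
```

>>> {"name": "carry_out", "arguments": {
  "moves": [
    {"dz": -0.03},
    {"dz": -0.06},
    {"dz": -0.09},
    {"dz": -0.09}
  ]
}}

```text
schema error: expected keys dx, dy, dz, twist
```

>>> {"name": "carry_out", "arguments": {
  "moves": [
    {"dx": 0,"dy": 0,"dz": 0,"twist": 0},
    {"dx": 0,"dy": 0,"dz": 0,"twist": 0},
    {"dx": 0,"dy": 0,"dz": 0,"twist": 0},
    {"dx": 0,"dy": 0,"dz": 0,"twist": 0},
    {"dx": 0,"dy": 0,"dz": 0,"twist": 0}
  ],
  "grip": 0.01
}}

```text
t: 2.65
eef_pos: [601.6, -97.0, 60.2]
tcp_rot: [3.141, 0.001, 1.733]
ft_force: [-0.8, -1.1, 2.7]
opening: 0.207
```

>>> {"name": "carry_out", "arguments": {
  "moves": [
    {"dx": 0,"dy": 0,"dz": -0.03,"twist": 0},
    {"dx": 0,"dy": 0,"dz": -0.06,"twist": 0},
    {"dx": 0,"dy": 0,"dz": -0.09,"twist": 0},
    {"dx": 0,"dy": 0,"dz": -0.09,"twist": 0}
  ]
}}

```text
t: 3.05
eef_pos: [602.9, -97.1, 153.5]
tcp_rot: [3.136, 0.003, 1.733]
ft_force: [0.4, 0.2, -1.7]
opening: 0.211
```

```bash
python3 -c "
from plan import *
plan([(420,-100,120,90),(420,-100,30,90),(420,-100,8,90)])"
```

```text
at [602.9 -97.1 153.5] 99.3 t 3.0 op 0.211 F [ 0.4  0.2 -1.7]
dx 0.027 dy -0.181 dz 0.033 twist 9.3  rows>=4
  -> (420, -100, 120, 90)
dx 0.000 dy 0.000 dz 0.090 twist -0.0  rows>=2
  -> (420, -100, 30, 90)
dx 0.000 dy 0.000 dz 0.022 twist -0.0  rows>=1
  -> (420, -100, 8, 90)
```

>>> {"name": "carry_out", "arguments": {
  "moves": [
    {"dx": 0.027,"dy": -0.181,"dz": 0.0,"twist": 9.3},
    {"dx": 0.027,"dy": -0.181,"dz": 0.0,"twist": 9.3},
    {"dx": 0.027,"dy": -0.181,"dz": 0.0,"twist": 9.3},
    {"dx": 0.027,"dy": -0.181,"dz": 0.033,"twist": 9.3},
    {"dx": 0.027,"dy": -0.181,"dz": 0.033,"twist": 9.3}
  ]
}}

```text
t: 3.55
eef_pos: [412.9, -98.0, 114.1]
tcp_rot: [-3.134, -0.003, 1.569]
ft_force: [0.1, -0.2, -1.0]
opening: 0.208
```

>>> {"name": "carry_out", "arguments": {
  "moves": [
    {"dx": 0,"dy": 0,"dz": 0.04,"twist": 0},
    {"dx": 0,"dy": 0,"dz": 0.08,"twist": 0},
    {"dx": 0,"dy": 0,"dz": 0.095,"twist": 0},
    {"dx": 0,"dy": 0,"dz": 0.103,"twist": 0},
    {"dx": 0,"dy": 0,"dz": 0.106,"twist": 0}
  ]
}}

```text
t: 4.05
eef_pos: [418.7, -99.4, 9.9]
tcp_rot: [-3.141, -0.0, 1.57]
ft_force: [-0.2, 0.0, -0.7]
opening: 0.207
```

```bash
python3 -c "
from plan import *
plan([(420,-100,8.5,90)])"
```

```text
at [418.7 -99.4   9.9] 90.0 t 4.0 op 0.207 F [-0.2  0.  -0.7]
dx -0.001 dy 0.001 dz 0.001 twist -0.0  rows>=1
  -> (420, -100, 8.5, 90)
```

>>> {"name": "carry_out", "arguments": {
  "moves": [
    {"dx": 0,"dy": 0,"dz": 0.002,"twist": 0},
    {"dx": 0,"dy": 0,"dz": 0.002,"twist": 0}
  ]
}}

```text
t: 4.25
eef_pos: [419.0, -99.5, 9.4]
tcp_rot: [3.14, 0.001, 1.57]
ft_force: [-0.2, 0.0, -0.7]
opening: 0.21
```

>>> {"name": "carry_out", "arguments": {
  "moves": [
    {"dx": 0,"dy": 0,"dz": 0,"twist": 0},
    {"dx": 0,"dy": 0,"dz": 0,"twist": 0},
    {"dx": 0,"dy": 0,"dz": 0,"twist": 0}
  ],
  "grip": 0.05
}}

```text
t: 4.55
eef_pos: [418.8, -99.5, 9.0]
tcp_rot: [3.141, 0.0, 1.57]
ft_force: [1.2, -0.8, 0.3]
opening: 0.406
```

>>> {"name": "carry_out", "arguments": {
  "moves": [
    {"dx": 0,"dy": 0,"dz": -0.04,"twist": 0},
    {"dx": 0,"dy": 0,"dz": -0.09,"twist": 0},
    {"dx": 0,"dy": 0,"dz": -0.14,"twist": 0},
    {"dx": 0,"dy": 0,"dz": -0.18,"twist": 0},
    {"dx": 0,"dy": 0,"dz": -0.18,"twist": 0}
  ],
  "grip": 0.08
}}

```text
t: 5.05
eef_pos: [420.1, -100.0, 193.3]
tcp_rot: [3.133, 0.003, 1.57]
ft_force: [0.8, -0.2, -1.2]
opening: 0.812
```

```bash
cat > jars.py <<'E'
from h import *
def jars(c,d,lo=66,hi=85):
    W=cloud(c,d); m=((W[...,2]>lo)&(W[...,2]<hi)&(d>0)&(W[...,1]<-200-40*(lo>100)*0)&(W[...,0]>330)&(W[...,0]<700)).astype(np.uint8)
    n,l,s,ce=cv2.connectedComponentsWithStats(m); out=[]
    for i in range(1,n):
        if s[i,4]>150:
            (a,b),r=cv2.minEnclosingCircle(np.argwhere(l==i)[:,::-1].astype(np.float32))
            out.append((world(c,a,b,75)[:2].round(1).tolist(),round(r,1),int(s[i,4])))
    return out
E
python3 - <<'E'
from jars import *; from plan import *
p,d,c=grab('top'); save(p,'top1.png'); print(jars(c,d))
hsv=cv2.cvtColor(p,cv2.COLOR_RGB2HSV); W=cloud(c,d)
m=(hsv[...,0]>8)&(hsv[...,0]<28)&(hsv[...,1]>120)&(W[...,2]>18)&(W[...,2]<45)&(W[...,0]<480)&(W[...,0]>360)&(W[...,1]<20)
P=W[m][:,:2].astype(np.float32); 
if m.sum()>50: print('brush',cv2.boxPoints(cv2.minAreaRect(P)).round(1).tolist(),np.median(W[m][:,2]))
plan([(452.2,-316.7,190,90),(452.2,-316.7,26,90)])
E
```

```text
[([561.6, -345.7], 13.3, 540), ([557.8, -422.9], 13.3, 544), ([452.0, -316.9], 13.3, 540), ([447.2, -395.9], 13.4, 555)]
brush [[402.70001220703125, -197.60000610351562], [430.8999938964844, -198.0], [433.3999938964844, -14.0], [405.20001220703125, -13.600000381469727]] 29.604195863403046
at [419.2 -99.7 190.9] 90.0 t 5.1 op 0.827 F [-0.3 -0.4 -0. ]
dx -0.217 dy 0.033 dz 0.001 twist -0.0  rows>=5
  -> (452.2, -316.7, 190, 90)
dx 0.000 dy 0.000 dz 0.164 twist -0.0  rows>=4
  -> (452.2, -316.7, 26, 90)
```

View pics/top1.png

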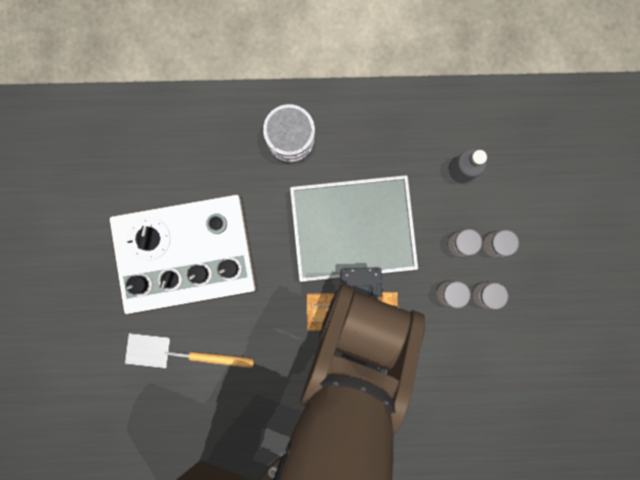

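The brush is now flat on its mat, with its visible ends at x≈418, y -198 to -14. The four jars haven't moved. I'll pick jar C first.

>>> {"name": "carry_out", "arguments": {
  "moves": [
    {"dx": -0.217,"dy": 0.033,"dz": 0,"twist": 0},
    {"dx": -0.217,"dy": 0.033,"dz": 0,"twist": 0},
    {"dx": -0.217,"dy": 0.033,"dz": 0,"twist": 0},
    {"dx": -0.217,"dy": 0.033,"dz": 0,"twist": 0},
    {"dx": -0.217,"dy": 0.033,"dz": 0,"twist": 0}
  ]
}}

```text
t: 5.6
eef_pos: [451.1, -320.0, 186.8]
tcp_rot: [-3.14, -0.001, 1.568]
ft_force: [-0.2, 1.1, 0.3]
opening: 0.839
```

>>> {"name": "carry_out", "arguments": {
  "moves": [
    {"dx": 0,"dy": 0,"dz": 0.05,"twist": 0},
    {"dx": 0,"dy": 0,"dz": 0.09,"twist": 0},
    {"dx": 0,"dy": 0,"dz": 0.09,"twist": 0}
  ]
}}

```text
t: 5.9
eef_pos: [448.9, -314.6, 93.3]
tcp_rot: [-3.134, -0.007, 1.57]
ft_force: [-1.1, -0.1, 0.4]
opening: 0.842
```

```bash
python3 -c "
from plan import *
from jars import *
p,d,c=grab('top'); print(jars(c,d))
plan([(452.2,-316.7,26,90)])
plan([(452,-316.7,170,90),(648.4,-47.5,170,90)],(452,-316.7,26,90))"
```

```text
[([561.4, -345.8], 13.2, 453), ([557.8, -422.9], 13.3, 542)]
at [ 450.1 -315.5   96.3] 90.0 t 6.0 op 0.843 F [ 0.7 -0.1  0.8]
dx -0.001 dy 0.002 dz 0.070 twist -0.0  rows>=2
  -> (452.2, -316.7, 26, 90)
at [ 452.  -316.7   26. ] 90 t 6.0 op 0.843 F [ 0.7 -0.1  0.8]
dx 0.000 dy 0.000 dz -0.144 twist -0.0  rows>=3
  -> (452, -316.7, 170, 90)
dx 0.135 dy 0.098 dz -0.000 twist -0.0  rows>=4
dx 0.135 dy 0.098 dz -0.000 twist -0.0  rows>=4
  -> (648.4, -47.5, 170, 90)
```

>>> {"name": "carry_out", "arguments": {
  "moves": [
    {"dx": 0,"dy": 0,"dz": 0.04,"twist": 0},
    {"dx": 0,"dy": 0,"dz": 0.074,"twist": 0},
    {"dx": 0,"dy": 0,"dz": 0.074,"twist": 0}
  ]
}}

```text
t: 6.25
eef_pos: [450.7, -315.6, 23.2]
tcp_rot: [-3.139, -0.003, 1.57]
ft_force: [0.0, 0.4, -0.3]
opening: 0.841
```

>>> {"name": "carry_out", "arguments": {
  "moves": [
    {"dx": 0,"dy": 0,"dz": 0,"twist": 0},
    {"dx": 0,"dy": 0,"dz": 0,"twist": 0},
    {"dx": 0,"dy": 0,"dz": 0,"twist": 0},
    {"dx": 0,"dy": 0,"dz": 0,"twist": 0}
  ],
  "grip": 0.04
}}

```text
t: 6.65
eef_pos: [451.9, -316.9, 26.2]
tcp_rot: [3.14, 0.002, 1.57]
ft_force: [-0.6, 0.7, 10.9]
opening: 0.585
```

>>> {"name": "carry_out", "arguments": {
  "moves": [
    {"dx": 0,"dy": 0,"dz": -0.03,"twist": 0},
    {"dx": 0,"dy": 0,"dz": -0.07,"twist": 0},
    {"dx": 0,"dy": 0,"dz": -0.11,"twist": 0},
    {"dx": 0,"dy": 0,"dz": -0.144,"twist": 0}
  ]
}}

```text
t: 7.05
eef_pos: [451.2, -316.3, 171.2]
tcp_rot: [3.141, 0.001, 1.57]
ft_force: [0.4, -0.3, -2.6]
opening: 0.588
```

```bash
python3 -c "
from plan import *
plan([(638.4,-47.5,170,90),(638.4,-47.5,82,90)])"
```

```text
at [ 451.2 -316.3  171.2] 90.0 t 7.0 op 0.588 F [ 0.4 -0.3 -2.6]
dx 0.134 dy 0.093 dz 0.001 twist -0.0  rows>=4
dx 0.134 dy 0.094 dz 0.001 twist -0.0  rows>=4
  -> (638.4, -47.5, 170, 90)
dx 0.000 dy 0.000 dz 0.088 twist -0.0  rows>=2
  -> (638.4, -47.5, 82, 90)
```

>>> {"name": "carry_out", "arguments": {
  "moves": [
    {"dx": 0.04,"dy": 0.028,"dz": 0,"twist": 0},
    {"dx": 0.08,"dy": 0.056,"dz": 0,"twist": 0},
    {"dx": 0.12,"dy": 0.083,"dz": 0,"twist": 0},
    {"dx": 0.16,"dy": 0.111,"dz": 0,"twist": 0},
    {"dx": 0.2,"dy": 0.139,"dz": 0,"twist": 0}
  ]
}}

```text
t: 7.55
eef_pos: [591.1, -114.7, 169.3]
tcp_rot: [3.141, 0.0, 1.57]
ft_force: [0.9, -1.4, -3.1]
opening: 0.586
```

>>> {"name": "carry_out", "arguments": {
  "moves": [
    {"dx": 0.035,"dy": 0.024,"dz": 0,"twist": 0},
    {"dx": 0.069,"dy": 0.048,"dz": 0,"twist": 0},
    {"dx": 0.069,"dy": 0.048,"dz": 0.03,"twist": 0},
    {"dx": 0.069,"dy": 0.048,"dz": 0.06,"twist": 0},
    {"dx": 0.069,"dy": 0.048,"dz": 0.075,"twist": 0}
  ]
}}

```text
t: 8.05
eef_pos: [637.4, -47.0, 91.6]
tcp_rot: [-3.139, -0.0, 1.571]
ft_force: [0.4, 0.4, -1.9]
opening: 0.581
```

>>> {"name": "carry_out", "arguments": {
  "moves": [
    {"dx": 0,"dy": 0,"dz": 0.007,"twist": 0},
    {"dx": 0,"dy": 0,"dz": 0.012,"twist": 0},
    {"dx": 0,"dy": 0,"dz": 0.013,"twist": 0}
  ]
}}

```text
t: 8.35
eef_pos: [638.8, -47.9, 81.2]
tcp_rot: [3.141, 0.0, 1.57]
ft_force: [-0.8, 0.3, -0.1]
opening: 0.586
```

```bash
python3 -c "
from plan import *
plan([(638.4,-47.5,81,90)])"
```

```text
at [638.8 -47.9  81.2] 89.9 t 8.3 op 0.586 F [-0.8  0.3 -0.1]
dx 0.000 dy -0.000 dz 0.000 twist -0.1  rows>=1
  -> (638.4, -47.5, 81, 90)
```

>>> {"name": "carry_out", "arguments": {
  "moves": [
    {"dx": 0,"dy": 0,"dz": 0,"twist": 0},
    {"dx": 0,"dy": 0,"dz": 0,"twist": 0},
    {"dx": 0,"dy": 0,"dz": 0,"twist": 0}
  ],
  "grip": 0.075
}}

```text
t: 8.65
eef_pos: [638.8, -47.7, 81.4]
tcp_rot: [3.14, 0.0, 1.57]
ft_force: [-0.2, -0.6, 0.7]
opening: 0.765
```

>>> {"name": "carry_out", "arguments": {
  "moves": [
    {"dx": 0,"dy": 0,"dz": -0.04,"twist": 0},
    {"dx": 0,"dy": 0,"dz": -0.09,"twist": 0},
    {"dx": -0.04,"dy": -0.01,"dz": -0.1,"twist": 0},
    {"dx": -0.08,"dy": -0.02,"dz": -0.11,"twist": 0},
    {"dx": -0.12,"dy": -0.03,"dz": -0.11,"twist": 0}
  ]
}}

```text
t: 9.15
eef_pos: [608.6, -168.8, 192.9]
tcp_rot: [3.138, 0.001, 1.571]
ft_force: [1.5, -0.7, 0.5]
opening: 0.79
```

>>> {"name": "carry_out", "arguments": {
  "moves": [
    {"dx": -0.178,"dy": -0.047,"dz": 0,"twist": 0},
    {"dx": -0.178,"dy": -0.047,"dz": 0,"twist": 0},
    {"dx": -0.178,"dy": -0.047,"dz": 0,"twist": 0},
    {"dx": -0.178,"dy": -0.047,"dz": 0,"twist": 0},
    {"dx": -0.178,"dy": -0.047,"dz": 0,"twist": 0}
  ],
  "grip": 0.08
}}

```text
t: 9.65
eef_pos: [559.9, -349.6, 190.8]
tcp_rot: [3.141, 0.001, 1.566]
ft_force: [0.4, 0.9, 0.1]
opening: 0.836
```

```bash
cat > chk.py <<'E'
from jars import *
def chk(name=None):
    for n in ('top','wrist'):
        p,d,c=grab(n); W=cloud(c,d)
        if name and n in name: save(p,name)
        for lo,hi,zz in ((66,85,75),(122,138,130)):
            m=((W[...,2]>lo)&(W[...,2]<hi)&(d>0)&(W[...,0]>330)&(W[...,0]<720)&(W[...,1]<0)&(W[...,1]>-520)).astype(np.uint8)
            k,l,s,ce=cv2.connectedComponentsWithStats(m)
            for i in range(1,k):
                if s[i,4]>200:
                    (a,b),r=cv2.minEnclosingCircle(np.argwhere(l==i)[:,::-1].astype(np.float32))
                    if s[i,4]>.75*np.pi*r*r: print(n,zz,world(c,a,b,zz)[:2].round(1),'ztop',np.median(W[...,2][l==i]).round(1),'z-range',np.percentile(W[...,2][l==i],[5,95]).round(1),s[i,4])
E
python3 -c "
from plan import *; from chk import *
chk()
plan([(561.4,-345.8,26,90)])"
```

```text
top 75 [ 561.5 -345.4] ztop 74.4 z-range [70.1 78.3] 448
top 130 [637.8 -48.9] ztop 129.7 z-range [126.1 133.6] 574
wrist 75 [ 561.5 -347. ] ztop 75.4 z-range [74.  76.5] 3637
at [ 561.  -345.9  190.7] 89.9 t 9.8 op 0.841 F [-0.2  0.5  0.6]
dx 0.000 dy 0.000 dz 0.165 twist -0.1  rows>=4
  -> (561.4, -345.8, 26, 90)
```

Jar C is standing in the tray at (638,-49) with its top at z=130. Next is jar A.

>>> {"name": "carry_out", "arguments": {
  "moves": [
    {"dx": 0,"dy": 0,"dz": 0.05,"twist": 0},
    {"dx": 0,"dy": 0,"dz": 0.09,"twist": 0},
    {"dx": 0,"dy": 0,"dz": 0.13,"twist": 0},
    {"dx": 0,"dy": 0,"dz": 0.165,"twist": 0},
    {"dx": 0,"dy": 0,"dz": 0.165,"twist": 0}
  ]
}}

```text
t: 10.25
eef_pos: [560.1, -342.6, 21.7]
tcp_rot: [-3.136, -0.004, 1.572]
ft_force: [-0.4, 0.5, -0.3]
opening: 0.84
```

>>> {"name": "carry_out", "arguments": {
  "moves": [
    {"dx": 0,"dy": 0,"dz": 0,"twist": 0},
    {"dx": 0,"dy": 0,"dz": 0,"twist": 0},
    {"dx": 0,"dy": 0,"dz": 0,"twist": 0},
    {"dx": 0,"dy": 0,"dz": 0,"twist": 0}
  ],
  "grip": 0.04
}}

```text
t: 10.65
eef_pos: [562.0, -345.8, 27.4]
tcp_rot: [3.14, 0.002, 1.57]
ft_force: [-1.1, 2.3, 7.5]
opening: 0.582
```

>>> {"name": "carry_out", "arguments": {
  "moves": [
    {"dx": 0,"dy": 0,"dz": -0.03,"twist": 0},
    {"dx": 0,"dy": 0,"dz": -0.07,"twist": 0},
    {"dx": 0,"dy": 0,"dz": -0.11,"twist": 0},
    {"dx": 0,"dy": 0,"dz": -0.144,"twist": 0}
  ]
}}

```text
t: 11.05
eef_pos: [561.3, -345.5, 172.3]
tcp_rot: [3.14, 0.001, 1.57]
ft_force: [0.9, -0.3, -2.1]
opening: 0.585
```

>>> {"name": "carry_out", "arguments": {
  "moves": [
    {"dx": 0.04,"dy": 0.018,"dz": 0,"twist": 0},
    {"dx": 0.08,"dy": 0.036,"dz": 0,"twist": 0},
    {"dx": 0.12,"dy": 0.055,"dz": 0,"twist": 0},
    {"dx": 0.16,"dy": 0.073,"dz": 0,"twist": 0},
    {"dx": 0.188,"dy": 0.086,"dz": 0,"twist": 0}
  ]
}}

```text
t: 11.55
eef_pos: [648.0, -154.9, 170.2]
tcp_rot: [3.141, -0.0, 1.571]
ft_force: [1.2, -0.3, -1.5]
opening: 0.589
```

>>> {"name": "carry_out", "arguments": {
  "moves": [
    {"dx": 0,"dy": 0,"dz": 0.03,"twist": 0},
    {"dx": 0,"dy": 0,"dz": 0.06,"twist": 0},
    {"dx": 0,"dy": 0,"dz": 0.075,"twist": 0}
  ]
}}

```text
t: 11.85
eef_pos: [646.5, -156.9, 92.7]
tcp_rot: [-3.139, -0.001, 1.571]
ft_force: [-0.1, -0.4, -2.3]
opening: 0.584
```

```bash
python3 -c "
from plan import *
plan([(647.4,-157.1,81,90)])"
```

```text
at [ 646.5 -156.9   92.7] 90.0 t 11.8 op 0.584 F [-0.1 -0.4 -2.3]
dx -0.000 dy 0.001 dz 0.012 twist -0.0  rows>=1
  -> (647.4, -157.1, 81, 90)
```

>>> {"name": "carry_out", "arguments": {
  "moves": [
    {"dx": 0,"dy": 0,"dz": 0.008,"twist": 0},
    {"dx": 0,"dy": 0,"dz": 0.014,"twist": 0},
    {"dx": 0,"dy": 0,"dz": 0.0145,"twist": 0}
  ]
}}

```text
t: 12.15
eef_pos: [647.7, -158.1, 81.7]
tcp_rot: [3.14, 0.001, 1.57]
ft_force: [-2.5, 1.1, 5.5]
opening: 0.582
```

>>> {"name": "carry_out", "arguments": {
  "moves": [
    {"dx": 0,"dy": 0,"dz": 0,"twist": 0},
    {"dx": 0,"dy": 0,"dz": 0,"twist": 0},
    {"dx": 0,"dy": 0,"dz": 0,"twist": 0}
  ],
  "grip": 0.075
}}

```text
t: 12.45
eef_pos: [647.8, -157.8, 80.8]
tcp_rot: [3.14, 0.001, 1.57]
ft_force: [0.5, -0.6, -0.3]
opening: 0.764
```

>>> {"name": "carry_out", "arguments": {
  "moves": [
    {"dx": 0,"dy": 0,"dz": -0.04,"twist": 0},
    {"dx": 0,"dy": 0,"dz": -0.09,"twist": 0},
    {"dx": -0.04,"dy": -0.01,"dz": -0.1,"twist": 0},
    {"dx": -0.08,"dy": -0.02,"dz": -0.11,"twist": 0},
    {"dx": -0.12,"dy": -0.03,"dz": -0.11,"twist": 0}
  ]
}}

```text
t: 12.95
eef_pos: [617.6, -278.9, 192.4]
tcp_rot: [3.139, 0.002, 1.571]
ft_force: [1.0, -0.1, -0.2]
opening: 0.787
```

>>> {"name": "carry_out", "arguments": {
  "moves": [
    {"dx": -0.146,"dy": -0.059,"dz": 0,"twist": 0},
    {"dx": -0.146,"dy": -0.059,"dz": 0,"twist": 0},
    {"dx": -0.146,"dy": -0.059,"dz": 0,"twist": 0},
    {"dx": -0.146,"dy": -0.059,"dz": 0,"twist": 0},
    {"dx": -0.146,"dy": -0.059,"dz": 0,"twist": 0}
  ],
  "grip": 0.08
}}

```text
t: 13.45
eef_pos: [557.5, -424.8, 190.0]
tcp_rot: [3.141, -0.0, 1.568]
ft_force: [0.6, 0.1, -0.8]
opening: 0.842
```

```bash
python3 -c "
from plan import *; from chk import *
chk()
plan([(557.8,-422.9,26,90)])"
```

```text
top 75 [ 557.8 -422.8] ztop 74.4 z-range [69.8 78.4] 543
top 130 [ 646.6 -158.6] ztop 129.5 z-range [126.1 133. ] 571
top 130 [637.8 -48.9] ztop 129.5 z-range [126.2 133.1] 574
wrist 75 [ 449.1 -396.7] ztop 75.2 z-range [73.4 76.4] 3996
wrist 75 [ 558.1 -425. ] ztop 75.3 z-range [73.9 76.5] 3644
at [ 558.7 -422.6  190.2] 90.0 t 13.6 op 0.841 F [ 0.2  0.4 -1.3]
dx -0.000 dy -0.001 dz 0.164 twist -0.0  rows>=4
  -> (557.8, -422.9, 26, 90)
```

>>> {"name": "carry_out", "arguments": {
  "moves": [
    {"dx": 0,"dy": -0.001,"dz": 0.05,"twist": 0},
    {"dx": 0,"dy": -0.001,"dz": 0.09,"twist": 0},
    {"dx": 0,"dy": -0.001,"dz": 0.13,"twist": 0},
    {"dx": 0,"dy": -0.001,"dz": 0.164,"twist": 0},
    {"dx": 0,"dy": -0.001,"dz": 0.164,"twist": 0}
  ]
}}

```text
t: 14.05
eef_pos: [556.5, -420.1, 21.9]
tcp_rot: [-3.136, -0.005, 1.572]
ft_force: [-0.2, 0.8, 0.8]
opening: 0.842
```

>>> {"name": "carry_out", "arguments": {
  "moves": [
    {"dx": 0,"dy": 0,"dz": 0,"twist": 0},
    {"dx": 0,"dy": 0,"dz": 0,"twist": 0},
    {"dx": 0,"dy": 0,"dz": 0,"twist": 0},
    {"dx": 0,"dy": 0,"dz": 0,"twist": 0}
  ],
  "grip": 0.04
}}

```text
t: 14.45
eef_pos: [558.0, -423.8, 28.0]
tcp_rot: [3.139, 0.002, 1.57]
ft_force: [-0.1, 2.5, 8.3]
opening: 0.586
```

>>> {"name": "carry_out", "arguments": {
  "moves": [
    {"dx": 0,"dy": 0,"dz": -0.03,"twist": 0},
    {"dx": 0,"dy": 0,"dz": -0.07,"twist": 0},
    {"dx": 0,"dy": 0,"dz": -0.11,"twist": 0},
    {"dx": 0,"dy": 0,"dz": -0.144,"twist": 0}
  ]
}}

```text
t: 14.85
eef_pos: [557.2, -423.5, 172.9]
tcp_rot: [3.141, 0.001, 1.57]
ft_force: [0.2, -0.5, -1.8]
opening: 0.585
```

>>> {"name": "carry_out", "arguments": {
  "moves": [
    {"dx": 0.04,"dy": -0.001,"dz": 0,"twist": 0},
    {"dx": 0.08,"dy": -0.002,"dz": 0,"twist": 0},
    {"dx": 0.12,"dy": -0.003,"dz": 0,"twist": 0},
    {"dx": 0.16,"dy": -0.004,"dz": 0,"twist": 0},
    {"dx": 0.2,"dy": -0.005,"dz": 0,"twist": 0}
  ]
}}

```text
t: 15.35
eef_pos: [552.0, -222.0, 170.7]
tcp_rot: [3.141, 0.0, 1.57]
ft_force: [1.3, 0.8, -2.3]
opening: 0.586
```

>>> {"name": "carry_out", "arguments": {
  "moves": [
    {"dx": 0.045,"dy": -0.001,"dz": 0,"twist": 0},
    {"dx": 0.09,"dy": -0.002,"dz": 0,"twist": 0},
    {"dx": 0.13,"dy": -0.003,"dz": 0,"twist": 0},
    {"dx": 0.168,"dy": -0.004,"dz": 0,"twist": 0},
    {"dx": 0.168,"dy": -0.004,"dz": 0.03,"twist": 0}
  ]
}}

```text
t: 15.85
eef_pos: [549.7, -52.1, 143.3]
tcp_rot: [3.135, 0.001, 1.574]
ft_force: [0.9, -1.7, -1.9]
opening: 0.586
```

```bash
python3 -c "
from plan import *
plan([(548.6,-54.9,81,90)])"
```

```text
at [549.7 -52.1 143.3] 90.2 t 15.8 op 0.586 F [ 0.9 -1.7 -1.9]
dx -0.003 dy -0.001 dz 0.062 twist 0.2  rows>=2
  -> (548.6, -54.9, 81, 90)
```

>>> {"name": "carry_out", "arguments": {
  "moves": [
    {"dx": 0,"dy": 0,"dz": 0.03,"twist": 0},
    {"dx": 0,"dy": 0,"dz": 0.045,"twist": 0},
    {"dx": 0,"dy": 0,"dz": 0.053,"twist": 0},
    {"dx": 0,"dy": 0,"dz": 0.058,"twist": 0},
    {"dx": 0,"dy": 0,"dz": 0.059,"twist": 0}
  ]
}}

```text
t: 16.35
eef_pos: [548.4, -55.6, 82.3]
tcp_rot: [3.141, 0.0, 1.57]
ft_force: [-7.1, 1.3, 15.8]
opening: 0.584
```

>>> {"name": "carry_out", "arguments": {
  "moves": [
    {"dx": 0,"dy": 0,"dz": 0,"twist": 0},
    {"dx": 0,"dy": 0,"dz": 0,"twist": 0},
    {"dx": 0,"dy": 0,"dz": 0,"twist": 0}
  ],
  "grip": 0.075
}}

```text
t: 16.65
eef_pos: [548.9, -55.6, 81.7]
tcp_rot: [3.14, 0.0, 1.57]
ft_force: [-1.0, -0.7, 0.3]
opening: 0.764
```

>>> {"name": "carry_out", "arguments": {
  "moves": [
    {"dx": 0,"dy": 0,"dz": -0.04,"twist": 0},
    {"dx": 0,"dy": 0,"dz": -0.09,"twist": 0},
    {"dx": -0.04,"dy": -0.01,"dz": -0.1,"twist": 0},
    {"dx": -0.08,"dy": -0.02,"dz": -0.11,"twist": 0},
    {"dx": -0.12,"dy": -0.03,"dz": -0.11,"twist": 0}
  ]
}}

```text
t: 17.15
eef_pos: [518.6, -176.8, 193.0]
tcp_rot: [3.139, 0.002, 1.571]
ft_force: [1.7, -0.6, -0.7]
opening: 0.79
```

>>> {"name": "carry_out", "arguments": {
  "moves": [
    {"dx": -0.22,"dy": -0.071,"dz": 0,"twist": 0},
    {"dx": -0.22,"dy": -0.071,"dz": 0,"twist": 0},
    {"dx": -0.22,"dy": -0.071,"dz": 0,"twist": 0},
    {"dx": -0.22,"dy": -0.071,"dz": 0,"twist": 0},
    {"dx": -0.22,"dy": -0.071,"dz": 0,"twist": 0}
  ],
  "grip": 0.08
}}

```text
t: 17.65
eef_pos: [445.9, -398.5, 191.4]
tcp_rot: [3.141, 0.001, 1.568]
ft_force: [0.8, 0.1, -0.9]
opening: 0.843
```

```bash
python3 -c "
from plan import *; from chk import *
chk()
plan([(448,-396.3,26,90)])"
```

```text
top 75 [ 447.7 -396.1] ztop 74.3 z-range [69.5 78.3] 548
top 130 [ 646.6 -158.6] ztop 129.7 z-range [126.  133.4] 570
top 130 [637.8 -48.9] ztop 129.6 z-range [125.9 133.1] 574
top 130 [547.7 -56.8] ztop 129.7 z-range [126. 133.] 579
wrist 75 [ 446.9 -397.7] ztop 75.3 z-range [74.  76.5] 3662
at [ 445.9 -398.9  191.1] 89.7 t 17.8 op 0.837 F [-0.3 -0.   0. ]
dx 0.003 dy 0.002 dz 0.165 twist -0.3  rows>=4
  -> (448, -396.3, 26, 90)
```

>>> {"name": "carry_out", "arguments": {
  "moves": [
    {"dx": 0.001,"dy": 0.001,"dz": 0.05,"twist": 0},
    {"dx": 0.001,"dy": 0.001,"dz": 0.09,"twist": 0},
    {"dx": 0.001,"dy": 0.001,"dz": 0.13,"twist": 0},
    {"dx": 0.001,"dy": 0.001,"dz": 0.164,"twist": 0},
    {"dx": 0.001,"dy": 0.001,"dz": 0.164,"twist": 0}
  ]
}}

```text
t: 18.25
eef_pos: [447.2, -392.1, 23.7]
tcp_rot: [-3.137, -0.005, 1.571]
ft_force: [-0.1, -0.2, -0.5]
opening: 0.84
```

>>> {"name": "carry_out", "arguments": {
  "moves": [
    {"dx": 0,"dy": 0,"dz": 0,"twist": 0},
    {"dx": 0,"dy": 0,"dz": 0,"twist": 0},
    {"dx": 0,"dy": 0,"dz": 0,"twist": 0},
    {"dx": 0,"dy": 0,"dz": 0,"twist": 0}
  ],
  "grip": 0.04
}}

```text
t: 18.65
eef_pos: [448.7, -394.8, 28.8]
tcp_rot: [3.14, 0.002, 1.57]
ft_force: [-2.1, 1.9, 9.4]
opening: 0.587
```

>>> {"name": "carry_out", "arguments": {
  "moves": [
    {"dx": 0,"dy": 0,"dz": -0.03,"twist": 0},
    {"dx": 0,"dy": 0,"dz": -0.07,"twist": 0},
    {"dx": 0,"dy": 0,"dz": -0.11,"twist": 0},
    {"dx": 0,"dy": 0,"dz": -0.144,"twist": 0}
  ]
}}

```text
t: 19.05
eef_pos: [448.2, -394.3, 173.7]
tcp_rot: [3.141, 0.001, 1.57]
ft_force: [0.4, 1.0, -2.7]
opening: 0.584
```

>>> {"name": "carry_out", "arguments": {
  "moves": [
    {"dx": 0.045,"dy": 0.022,"dz": 0,"twist": 0},
    {"dx": 0.09,"dy": 0.043,"dz": 0,"twist": 0},
    {"dx": 0.135,"dy": 0.064,"dz": 0,"twist": 0},
    {"dx": 0.18,"dy": 0.085,"dz": 0,"twist": 0},
    {"dx": 0.22,"dy": 0.104,"dz": 0,"twist": 0}
  ]
}}

```text
t: 19.55
eef_pos: [552.8, -172.2, 171.8]
tcp_rot: [3.141, 0.0, 1.57]
ft_force: [0.8, -0.3, -2.3]
opening: 0.587
```

>>> {"name": "carry_out", "arguments": {
  "moves": [
    {"dx": 0.011,"dy": 0.005,"dz": 0,"twist": 0},
    {"dx": 0.011,"dy": 0.005,"dz": 0.03,"twist": 0},
    {"dx": 0.011,"dy": 0.005,"dz": 0.06,"twist": 0},
    {"dx": 0.011,"dy": 0.005,"dz": 0.075,"twist": 0},
    {"dx": 0.011,"dy": 0.005,"dz": 0.082,"twist": 0}
  ]
}}

```text
t: 20.05
eef_pos: [556.7, -163.6, 88.0]
tcp_rot: [-3.14, -0.001, 1.57]
ft_force: [-0.7, -0.0, -3.0]
opening: 0.585
```

```bash
python3 -c "
from plan import *
plan([(557.6,-164.5,81,90)])"
```

```text
at [ 556.7 -163.6   88. ] 89.9 t 20.1 op 0.585 F [-0.7 -0.  -3. ]
dx -0.001 dy 0.001 dz 0.007 twist -0.1  rows>=1
  -> (557.6, -164.5, 81, 90)
```

>>> {"name": "carry_out", "arguments": {
  "moves": [
    {"dx": 0,"dy": 0,"dz": 0.004,"twist": 0},
    {"dx": 0,"dy": 0,"dz": 0.0055,"twist": 0},
    {"dx": 0,"dy": 0,"dz": 0.0055,"twist": 0}
  ]
}}

```text
t: 20.35
eef_pos: [557.7, -163.8, 84.3]
tcp_rot: [3.141, 0.0, 1.57]
ft_force: [-0.2, 0.4, -3.2]
opening: 0.585
```

>>> {"name": "carry_out", "arguments": {
  "moves": [
    {"dx": 0,"dy": 0,"dz": 0,"twist": 0},
    {"dx": 0,"dy": 0,"dz": 0,"twist": 0},
    {"dx": 0,"dy": 0,"dz": 0,"twist": 0}
  ],
  "grip": 0.075
}}

```text
t: 20.65
eef_pos: [557.7, -163.6, 84.2]
tcp_rot: [3.141, 0.0, 1.57]
ft_force: [0.8, 0.6, 0.1]
opening: 0.767
```

>>> {"name": "carry_out", "arguments": {
  "moves": [
    {"dx": 0,"dy": 0,"dz": -0.04,"twist": 0},
    {"dx": 0,"dy": 0,"dz": -0.09,"twist": 0},
    {"dx": 0,"dy": 0,"dz": -0.138,"twist": 0},
    {"dx": 0.04,"dy": 0,"dz": -0.138,"twist": 0},
    {"dx": 0.08,"dy": 0,"dz": -0.138,"twist": 0}
  ]
}}

```text
t: 21.15
eef_pos: [557.8, -83.3, 223.5]
tcp_rot: [3.138, 0.001, 1.568]
ft_force: [0.2, 0.3, -1.5]
opening: 0.789
```

>>> {"name": "carry_out", "arguments": {
  "moves": [
    {"dx": 0.05,"dy": 0,"dz": 0,"twist": 0},
    {"dx": 0.1,"dy": 0,"dz": 0,"twist": 0},
    {"dx": 0.15,"dy": 0,"dz": 0,"twist": 0},
    {"dx": 0.2,"dy": 0,"dz": 0,"twist": 0},
    {"dx": 0.24,"dy": 0,"dz": 0,"twist": 0}
  ]
}}

```text
t: 21.65
eef_pos: [557.2, 159.1, 222.0]
tcp_rot: [3.141, -0.0, 1.571]
ft_force: [0.8, -0.1, 0.3]
opening: 0.786
```

>>> {"name": "carry_out", "arguments": {
  "moves": [
    {"dx": 0.05,"dy": 0,"dz": 0,"twist": 0},
    {"dx": 0.08,"dy": 0,"dz": 0,"twist": 0},
    {"dx": 0.08,"dy": 0,"dz": 0,"twist": 0},
    {"dx": 0.08,"dy": 0,"dz": 0,"twist": 0}
  ],
  "grip": 0.04
}}

```text
t: 22.05
eef_pos: [557.4, 236.9, 221.6]
tcp_rot: [-3.142, 0.0, 1.572]
ft_force: [0.8, 0.4, 0.4]
opening: 0.506
```

```bash
python3 -c "
from plan import *; from chk import *
chk()
p,d,c=grab('wrist'); save(p,'w2.png'); np.savez('w2.npz',p=p,d=d,mtx=c['mtx'],R=c['R'],t=c['t'])
plan([])"
```

```text
top 130 [ 646.6 -158.6] ztop 129.6 z-range [125.9 133.1] 572
top 130 [637.8 -48.9] ztop 129.5 z-range [125.7 133.5] 574
top 130 [ 557. -166.] ztop 129.7 z-range [125.7 133.2] 583
top 130 [547.7 -56.8] ztop 129.7 z-range [126.1 133. ] 577
at [557.8 235.4 221.7] 89.9 t 22.2 op 0.437 F [ 0.4 -0.4 -0.1]
```

View pics/w2.png

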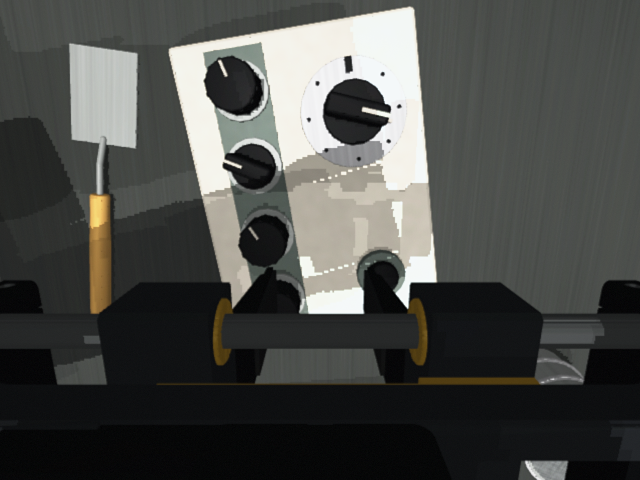

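All four jars are standing on the tray. In this wrist view the selector's axis is near (357,110), with its pointer line on the right at (377,113) and the black mark at the top, (348,63). The amplitude bar is at (252,165) with its line on the left at (232,162). The button is at (380,272).

```bash
python3 - <<'E'
from h import *
z=np.load('w2.npz'); p,d=z['p'],z['d']; c=dict(mtx=z['mtx'],R=z['R'],t=z['t']); W=cloud(c,d)
v,u=np.mgrid[0:480,0:640]
for n,(a,b),r,lo,hi in (('sel',(357,110),38,88,100),('amp',(252,165),34,85,98)):
    m=(np.hypot(u-a,v-b)<r)&(W[...,2]>lo)&(W[...,2]<hi); P=W[m][:,:2].astype(np.float32)
    (cx,cy),(w,h),an=cv2.minAreaRect(P); q=P-P.mean(0); e=np.linalg.svd(q,full_matrices=False)[2][0]
    print(n,m.sum(),(round(cx,1),round(cy,1)),round(w,1),round(h,1),'ang',round(an,1),'pca',np.degrees(np.arctan2(e[1],e[0])).round(1),'z',np.median(W[m][:,2]).round(1), 'mean',P.mean(0).round(1))
    m2=(np.hypot(u-a,v-b)<r+8)&(W[...,2]>58)&(W[...,2]<67); P=W[m2][:,:2].astype(np.float32); print('  skirt',cv2.minEnclosingCircle(P),m2.sum())
g=cv2.cvtColor(p,cv2.COLOR_RGB2GRAY)
print('dial', [world(c,a,b,51)[:2].round(1).tolist() for a,b in ((302,110),(408,110),(355,57),(355,166))])
m=(abs(u-348)<9)&(abs(v-63)<12)&(g<90); print('mark',m.sum(),u[m].mean(),v[m].mean(),world(c,u[m].mean(),v[m].mean(),51).round(1))
for n,a,b,zz in (('selline',375,112,94),('ampline',232,162,92)):print(n,world(c,a,b,zz).round(1))
for (a,b) in ((380,272),(378,262),(234,85),(264,240)): print(W[b,a].round(1))
E
```

```text
sel 1457 (586.4, 330.8) 16.2 49.9 ang 77.6 pca -12.3 z 95.1 mean [586.1 330.4]
  skirt ((588.40966796875, 336.2659912109375), 32.639034271240234) 1856
amp 870 (498.6, 285.5) 14.2 38.0 ang 69.0 pca -21.2 z 93.0 mean [499.2 285.9]
  skirt ((498.2744140625, 285.12939453125), 20.362812042236328) 788
dial [[542.3, 333.4], [634.6, 333.4], [587.5, 375.8], [589.5, 285.5]]
mark 97 348.0927835051546 63.422680412371136 [581.7 370.8  51. ]
selline [599.8 328.1  94. ]
ampline [488.2 290.7  92. ]
[612.2 192.2  72.6]
[611.4 199.2  64.7]
[492.4 348.1  89.1]
[510.7 226.4  89.3]
```

```bash
python3 -c "
from plan import *
plan([(498.6,285.5,180,158.8),(498.6,285.5,125,158.8)])"
```

```text
at [557.8 235.4 221.7] 89.9 t 22.2 op 0.437 F [ 0.4 -0.4 -0.1]
dx 0.025 dy -0.030 dz 0.021 twist -34.5  rows>=5
dx 0.037 dy -0.010 dz 0.021 twist -34.5  rows>=5
  -> (498.6, 285.5, 180, 158.8)
dx 0.000 dy 0.000 dz 0.055 twist -0.0  rows>=2
  -> (498.6, 285.5, 125, 158.8)
```

>>> {"name": "carry_out", "arguments": {
  "moves": [
    {"dx": 0.025,"dy": -0.03,"dz": 0.021,"twist": -8.5},
    {"dx": 0.025,"dy": -0.03,"dz": 0.021,"twist": -17},
    {"dx": 0.025,"dy": -0.03,"dz": 0.021,"twist": -25.5},
    {"dx": 0.025,"dy": -0.03,"dz": 0.021,"twist": -34.5},
    {"dx": 0.025,"dy": -0.03,"dz": 0.021,"twist": -34.5}
  ],
  "grip": 0.034
}}

```text
t: 22.7
eef_pos: [528.0, 260.5, 200.8]
tcp_rot: [3.142, 0.0, 2.173]
ft_force: [0.3, -0.5, -0.2]
opening: 0.358
```

>>> {"name": "carry_out", "arguments": {
  "moves": [
    {"dx": 0.037,"dy": -0.01,"dz": 0.021,"twist": -8.5},
    {"dx": 0.037,"dy": -0.01,"dz": 0.021,"twist": -17},
    {"dx": 0.037,"dy": -0.01,"dz": 0.021,"twist": -25.5},
    {"dx": 0.037,"dy": -0.01,"dz": 0.021,"twist": -34.5},
    {"dx": 0.037,"dy": -0.01,"dz": 0.021,"twist": -34.5}
  ]
}}

```text
t: 23.2
eef_pos: [498.7, 285.8, 179.7]
tcp_rot: [-3.142, 0.0, 2.772]
ft_force: [-0.1, 0.6, 0.5]
opening: 0.356
```

>>> {"name": "carry_out", "arguments": {
  "moves": [
    {"dx": 0,"dy": 0,"dz": 0.03,"twist": 0},
    {"dx": 0,"dy": 0,"dz": 0.055,"twist": 0},
    {"dx": 0,"dy": 0,"dz": 0.055,"twist": 0},
    {"dx": 0,"dy": 0,"dz": 0.055,"twist": 0}
  ]
}}

```text
t: 23.6
eef_pos: [498.8, 286.1, 125.0]
tcp_rot: [-3.141, -0.0, 2.77]
ft_force: [0.3, -0.1, -0.1]
opening: 0.357
```

```bash
python3 -c "
from plan import *
p,d,c=grab('wrist'); save(p,'w3.png')
p,d,c=grab('top'); save(p[190:340,105:305].repeat(4,0).repeat(4,1),'top3.png')
plan([(498.6,285.5,67,158.8)])"
```

```text
at [499.2 286.5 125.9] 158.8 t 23.7 op 0.358 F [-0.2 -0.3  0.4]
dx 0.000 dy -0.001 dz 0.059 twist 0.0  rows>=2
  -> (498.6, 285.5, 67, 158.8)
```

View pics/w3.png

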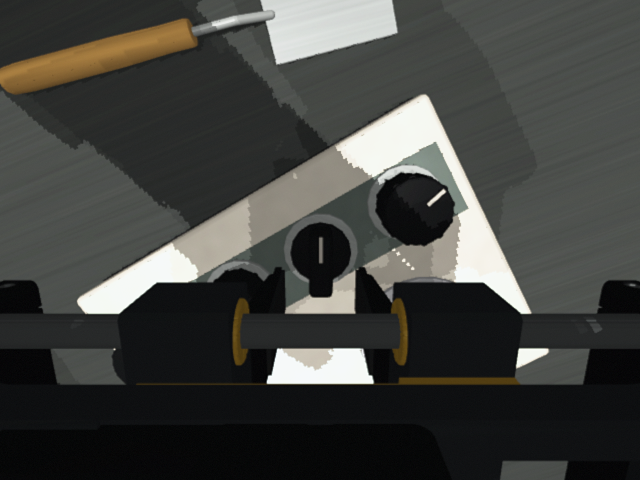

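The bar is vertical in the view and centred between the fingers at column 320. I'll descend, grip and turn.

>>> {"name": "carry_out", "arguments": {
  "moves": [
    {"dx": 0,"dy": 0,"dz": 0.03,"twist": 0},
    {"dx": 0,"dy": 0,"dz": 0.05,"twist": 0},
    {"dx": 0,"dy": 0,"dz": 0.058,"twist": 0},
    {"dx": 0,"dy": 0,"dz": 0.058,"twist": 0}
  ]
}}

```text
t: 24.1
eef_pos: [498.6, 286.4, 66.7]
tcp_rot: [-3.141, -0.0, 2.774]
ft_force: [0.5, -0.5, 0.4]
opening: 0.358
```

>>> {"name": "carry_out", "arguments": {
  "moves": [
    {"dx": 0,"dy": 0,"dz": 0,"twist": 0},
    {"dx": 0,"dy": 0,"dz": 0,"twist": 0},
    {"dx": 0,"dy": 0,"dz": 0,"twist": 0},
    {"dx": 0,"dy": 0,"dz": 0,"twist": 0}
  ],
  "grip": 0.005
}}

```text
t: 24.5
eef_pos: [498.9, 286.6, 67.4]
tcp_rot: [3.141, 0.001, 2.774]
ft_force: [-0.4, 1.1, 4.8]
opening: 0.147
```

>>> {"name": "carry_out", "arguments": {
  "moves": [
    {"dx": 0,"dy": 0,"dz": 0,"twist": 7},
    {"dx": 0,"dy": 0,"dz": 0,"twist": 14},
    {"dx": 0,"dy": 0,"dz": 0,"twist": 21},
    {"dx": 0,"dy": 0,"dz": 0,"twist": 28},
    {"dx": 0,"dy": 0,"dz": 0,"twist": 35}
  ]
}}

```text
t: 25.0
eef_pos: [498.9, 286.6, 67.4]
tcp_rot: [3.14, 0.0, 2.159]
ft_force: [-0.3, -0.2, 6.0]
opening: 0.146
```

```bash
python3 -c "
from plan import *
plan([]); print(state()['moment'],state()['tau'])"
```

```text
at [498.9 286.6  67.4] 123.7 t 25.0 op 0.146 F [-0.3 -0.2  6. ]
[ 0.0437576  -0.02333873  0.05030431] [-2.91562267e-01 -5.72447670e+01 -1.65812570e+01  2.97459494e-02
 -1.09379953e-01 -1.97608888e+00]
```

>>> {"name": "carry_out", "arguments": {
  "moves": [
    {"dx": 0,"dy": 0,"dz": 0,"twist": 7},
    {"dx": 0,"dy": 0,"dz": 0,"twist": 14},
    {"dx": 0,"dy": 0,"dz": 0,"twist": 21},
    {"dx": 0,"dy": 0,"dz": 0,"twist": 25}
  ]
}}

```text
t: 25.4
eef_pos: [498.9, 286.6, 67.4]
tcp_rot: [3.14, -0.0, 1.723]
ft_force: [-0.7, -0.2, 5.7]
opening: 0.143
```

```bash
python3 -c "
from plan import *
plan([]); print(state()['moment'],state()['tau'][5])"
```

```text
at [498.9 286.6  67.4] 98.7 t 25.4 op 0.143 F [-0.7 -0.2  5.7]
[-0.03581937  0.00261259  0.03630109] -0.443702582269907
```

>>> {"name": "carry_out", "arguments": {
  "moves": [
    {"dx": 0,"dy": 0,"dz": 0,"twist": 5},
    {"dx": 0,"dy": 0,"dz": 0,"twist": 10},
    {"dx": 0,"dy": 0,"dz": 0,"twist": 15},
    {"dx": 0,"dy": 0,"dz": 0,"twist": 15}
  ]
}}

```text
t: 25.8
eef_pos: [498.9, 286.6, 67.4]
tcp_rot: [3.14, -0.001, 1.462]
ft_force: [0.3, 0.1, 6.4]
opening: 0.142
```

```bash
python3 -c "
from plan import *
plan([]); print(state()['moment'],state()['tau'][5])"
```

```text
at [498.9 286.6  67.4] 83.8 t 25.8 op 0.142 F [0.3 0.1 6.4]
[-0.09638044  0.07264849 -0.03218752] 1.0834405571222305
```

>>> {"name": "carry_out", "arguments": {
  "moves": [
    {"dx": 0,"dy": 0,"dz": 0,"twist": 5},
    {"dx": 0,"dy": 0,"dz": 0,"twist": 10},
    {"dx": 0,"dy": 0,"dz": 0,"twist": 15},
    {"dx": 0,"dy": 0,"dz": 0,"twist": 15}
  ]
}}

```text
t: 26.2
eef_pos: [498.9, 286.5, 67.4]
tcp_rot: [3.14, -0.0, 1.203]
ft_force: [-0.8, -0.8, 5.5]
opening: 0.168
```

```bash
python3 -c "
from plan import *
plan([]); print(state()['moment'],state()['tau'][5])"
```

```text
at [498.9 286.5  67.4] 68.9 t 26.2 op 0.168 F [-0.8 -0.8  5.5]
[-0.11483056 -0.0017509   0.75732184] 1.8717269226908684
```

>>> {"name": "carry_out", "arguments": {
  "moves": [
    {"dx": 0,"dy": 0,"dz": 0,"twist": 5},
    {"dx": 0,"dy": 0,"dz": 0,"twist": 10},
    {"dx": 0,"dy": 0,"dz": 0,"twist": 15},
    {"dx": 0,"dy": 0,"dz": 0,"twist": 15}
  ]
}}

```text
t: 26.6
eef_pos: [498.9, 286.4, 67.4]
tcp_rot: [3.14, -0.0, 0.942]
ft_force: [-0.6, -1.2, 6.0]
opening: 0.226
```

```bash
python3 -c "
from plan import *
plan([]); print(state()['moment'],state()['tau'][5])"
```

```text
at [498.9 286.4  67.4] 54.0 t 26.6 op 0.226 F [-0.6 -1.2  6. ]
[-0.23191279  0.08017124  1.26628494] 2.353406399488449
```

The opening widened and the moment about the vertical rose to 1.27 N m, so the knob is against its stop. I'll release and lift.

>>> {"name": "carry_out", "arguments": {
  "moves": [
    {"dx": 0,"dy": 0,"dz": 0,"twist": 0},
    {"dx": 0,"dy": 0,"dz": 0,"twist": 0},
    {"dx": 0,"dy": 0,"dz": 0,"twist": 0}
  ],
  "grip": 0.036
}}

```text
t: 26.9
eef_pos: [498.4, 286.3, 66.5]
tcp_rot: [-3.141, 0.0, 0.942]
ft_force: [0.2, -0.1, -0.8]
opening: 0.368
```

>>> {"name": "carry_out", "arguments": {
  "moves": [
    {"dx": 0,"dy": 0,"dz": -0.03,"twist": 0},
    {"dx": 0,"dy": 0,"dz": -0.07,"twist": 0},
    {"dx": 0,"dy": 0,"dz": -0.12,"twist": 0},
    {"dx": 0,"dy": 0,"dz": -0.12,"twist": 0}
  ]
}}

```text
t: 27.3
eef_pos: [500.6, 287.4, 192.4]
tcp_rot: [3.137, -0.008, 0.942]
ft_force: [0.4, 0.4, -0.1]
opening: 0.379
```

```bash
python3 - <<'E'
from plan import *
s=state();p,d,c=grab('wrist'); save(p,'w4.png'); W=cloud(c,d)
m=(np.hypot(W[...,0]-498.6,W[...,1]-285.5)<26)&(W[...,2]>85)&(W[...,2]<98)&(d>0); P=W[m][:,:2].astype(np.float32)
e=np.linalg.svd(P-P.mean(0),full_matrices=False)[2][0]; print('amp',m.sum(),cv2.minAreaRect(P),np.degrees(np.arctan2(e[1],e[0])))
p,d,c=grab('top'); save(p,'top4.png')
plan([(586.4,330.8,180,-12.3),(586.4,330.8,120,-12.3),(586.4,330.8,67,-12.3)])
E
```

```text
amp 921 ((498.6233825683594, 285.9804992675781), (37.945152282714844, 13.956354141235352), 76.73609161376953) -103.155846
at [498.6 286.4 187.3] 54.0 t 27.4 op 0.381 F [ 0.  -0.4 -0.6]
dx 0.044 dy 0.022 dz 0.004 twist 33.1  rows>=4
dx 0.049 dy -0.005 dz 0.004 twist 33.1  rows>=4
  -> (586.4, 330.8, 180, -12.3)
dx 0.000 dy 0.000 dz 0.060 twist -0.0  rows>=2
  -> (586.4, 330.8, 120, -12.3)
dx 0.000 dy 0.000 dz 0.053 twist -0.0  rows>=2
  -> (586.4, 330.8, 67, -12.3)
```

The amplitude bar moved from 158.8° to 76.8° and the stop was firm. Now the selector.

>>> {"name": "carry_out", "arguments": {
  "moves": [
    {"dx": 0.044,"dy": 0.022,"dz": 0.004,"twist": 8.4},
    {"dx": 0.044,"dy": 0.022,"dz": 0.004,"twist": 16.8},
    {"dx": 0.044,"dy": 0.022,"dz": 0.004,"twist": 25},
    {"dx": 0.044,"dy": 0.022,"dz": 0.004,"twist": 33.1},
    {"dx": 0.044,"dy": 0.022,"dz": 0.004,"twist": 33.1}
  ],
  "grip": 0.038
}}

```text
t: 27.9
eef_pos: [541.6, 308.7, 180.5]
tcp_rot: [3.141, 0.003, 0.362]
ft_force: [0.5, -0.7, 0.2]
opening: 0.399
```

>>> {"name": "carry_out", "arguments": {
  "moves": [
    {"dx": 0.049,"dy": -0.005,"dz": 0.004,"twist": 8.4},
    {"dx": 0.049,"dy": -0.005,"dz": 0.004,"twist": 16.8},
    {"dx": 0.049,"dy": -0.005,"dz": 0.004,"twist": 25},
    {"dx": 0.049,"dy": -0.005,"dz": 0.004,"twist": 33.1},
    {"dx": 0.049,"dy": -0.005,"dz": 0.004,"twist": 33.1}
  ]
}}

```text
t: 28.4
eef_pos: [585.8, 331.0, 177.2]
tcp_rot: [3.14, 0.002, -0.212]
ft_force: [0.5, 0.7, -0.0]
opening: 0.398
```

>>> {"name": "carry_out", "arguments": {
  "moves": [
    {"dx": 0,"dy": 0,"dz": 0.03,"twist": 0},
    {"dx": 0,"dy": 0,"dz": 0.055,"twist": 0},
    {"dx": 0,"dy": 0,"dz": 0.055,"twist": 0},
    {"dx": 0,"dy": 0,"dz": 0.055,"twist": 0}
  ]
}}

```text
t: 28.8
eef_pos: [586.2, 331.1, 123.6]
tcp_rot: [3.141, 0.001, -0.21]
ft_force: [0.2, -0.1, 0.7]
opening: 0.401
```

```bash
python3 - <<'E'
from plan import *
p,d,c=grab('wrist'); save(p,'w5.png'); W=cloud(c,d)
m=(np.hypot(W[...,0]-586.4,W[...,1]-330.8)<32)&(W[...,2]>88)&(W[...,2]<100)&(d>0); P=W[m][:,:2].astype(np.float32)
e=np.linalg.svd(P-P.mean(0),full_matrices=False)[2][0]; print('sel',m.sum(),cv2.minAreaRect(P),np.degrees(np.arctan2(e[1],e[0])))
plan([(586.4,330.8,67,-12.3)])
E
```

```text
sel 2316 ((587.08740234375, 330.7226867675781), (15.57641315460205, 49.34663772583008), 77.59809112548828) 167.53105
at [586.6 331.3 124.4] -12.1 t 28.9 op 0.398 F [0.5 0.3 0.2]
dx -0.000 dy 0.001 dz 0.057 twist 0.2  rows>=2
  -> (586.4, 330.8, 67, -12.3)
```

View pics/w5.png

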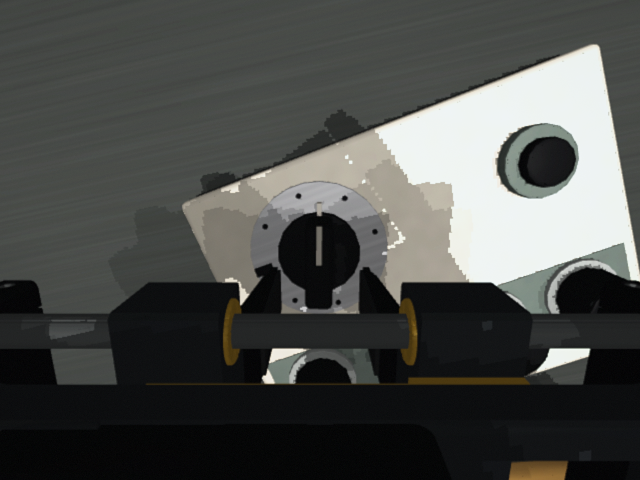

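The pointer is straight up the picture, along the tool's +x, and the bar is centred. The mark is at (265,270) and the dot opposite it at (375,232), which puts the mark about 109° counter-clockwise of the pointer.

>>> {"name": "carry_out", "arguments": {
  "moves": [
    {"dx": 0,"dy": 0,"dz": 0.03,"twist": 0},
    {"dx": 0,"dy": 0,"dz": 0.05,"twist": 0},
    {"dx": 0,"dy": 0,"dz": 0.057,"twist": 0},
    {"dx": 0,"dy": 0,"dz": 0.057,"twist": 0}
  ]
}}

```text
t: 29.25
eef_pos: [586.4, 331.2, 66.9]
tcp_rot: [3.142, -0.0, -0.212]
ft_force: [0.4, 0.1, -0.5]
opening: 0.398
```

>>> {"name": "carry_out", "arguments": {
  "moves": [
    {"dx": 0,"dy": 0,"dz": 0,"twist": 0},
    {"dx": 0,"dy": 0,"dz": 0,"twist": 0},
    {"dx": 0,"dy": 0,"dz": 0,"twist": 0},
    {"dx": 0,"dy": 0,"dz": 0,"twist": 0}
  ],
  "grip": 0.005
}}

```text
t: 29.65
eef_pos: [586.6, 331.7, 67.5]
tcp_rot: [-3.14, -0.001, -0.214]
ft_force: [0.6, 3.2, 4.3]
opening: 0.165
```

>>> {"name": "carry_out", "arguments": {
  "moves": [
    {"dx": 0,"dy": 0,"dz": 0,"twist": -8},
    {"dx": 0,"dy": 0,"dz": 0,"twist": -16},
    {"dx": 0,"dy": 0,"dz": 0,"twist": -24},
    {"dx": 0,"dy": 0,"dz": 0,"twist": -32},
    {"dx": 0,"dy": 0,"dz": 0,"twist": -36}
  ]
}}

```text
t: 30.15
eef_pos: [586.6, 331.6, 67.5]
tcp_rot: [-3.141, -0.002, 0.42]
ft_force: [0.5, 1.8, 3.6]
opening: 0.167
```

>>> {"name": "carry_out", "arguments": {
  "moves": [
    {"dx": 0,"dy": 0,"dz": 0,"twist": -8},
    {"dx": 0,"dy": 0,"dz": 0,"twist": -16},
    {"dx": 0,"dy": 0,"dz": 0,"twist": -24},
    {"dx": 0,"dy": 0,"dz": 0,"twist": -32},
    {"dx": 0,"dy": 0,"dz": 0,"twist": -36}
  ]
}}

```text
t: 30.65
eef_pos: [586.7, 331.5, 67.5]
tcp_rot: [3.14, -0.002, 1.048]
ft_force: [0.9, 1.5, 4.1]
opening: 0.164
```

```bash
python3 - <<'E'
from plan import *
plan([]); print(state()['moment'])
E
```

```text
at [586.7 331.5  67.5] 60.1 t 30.6 op 0.164 F [0.9 1.5 4.1]
[ 0.2810741  -0.13183802 -0.01357707]
```

>>> {"name": "carry_out", "arguments": {
  "moves": [
    {"dx": 0,"dy": 0,"dz": 0,"twist": -8},
    {"dx": 0,"dy": 0,"dz": 0,"twist": -16},
    {"dx": 0,"dy": 0,"dz": 0,"twist": -24},
    {"dx": 0,"dy": 0,"dz": 0,"twist": -32},
    {"dx": 0,"dy": 0,"dz": 0,"twist": -37}
  ]
}}

```text
t: 31.15
eef_pos: [586.8, 331.6, 67.5]
tcp_rot: [3.14, -0.001, 1.694]
ft_force: [0.4, 0.2, 3.6]
opening: 0.166
```

>>> {"name": "carry_out", "arguments": {
  "moves": [
    {"dx": 0,"dy": 0,"dz": 0,"twist": 0},
    {"dx": 0,"dy": 0,"dz": 0,"twist": 0},
    {"dx": 0,"dy": 0,"dz": 0,"twist": 0}
  ],
  "grip": 0.038
}}

```text
t: 31.45
eef_pos: [586.1, 331.0, 66.5]
tcp_rot: [-3.141, 0.0, 1.687]
ft_force: [-0.6, 0.2, -0.1]
opening: 0.359
```

>>> {"name": "carry_out", "arguments": {
  "moves": [
    {"dx": 0,"dy": 0,"dz": -0.03,"twist": 0},
    {"dx": 0,"dy": 0,"dz": -0.07,"twist": 0},
    {"dx": 0,"dy": 0,"dz": -0.12,"twist": 0},
    {"dx": -0.05,"dy": 0,"dz": -0.14,"twist": 0},
    {"dx": -0.07,"dy": 0,"dz": -0.14,"twist": 0}
  ]
}}

```text
t: 31.95
eef_pos: [595.4, 260.3, 210.0]
tcp_rot: [3.137, -0.0, 1.688]
ft_force: [0.5, 0.5, -1.3]
opening: 0.401
```

```bash
python3 - <<'E'
from plan import *
plan([])
p,d,c=grab('wrist'); np.savez('w6.npz',p=p,d=d,mtx=c['mtx'],R=c['R'],t=c['t'])
save(cv2.resize(p[:300,150:550],None,fx=2,fy=2,interpolation=cv2.INTER_CUBIC),'w6.png'); W=cloud(c,d)
m=(np.hypot(W[...,0]-586.4,W[...,1]-330.8)<32)&(W[...,2]>88)&(W[...,2]<100)&(d>0); P=W[m][:,:2].astype(np.float32)
e=np.linalg.svd(P-P.mean(0),full_matrices=False)[2][0]; print('sel',m.sum(),cv2.minAreaRect(P),np.degrees(np.arctan2(e[1],e[0])))
E
```

```text
at [595.4 260.3 210. ] 96.7 t 31.9 op 0.401 F [ 0.5  0.5 -1.3]
sel 1463 ((586.3907470703125, 330.9990234375), (15.907833099365234, 49.341453552246094), 7.00570821762085) -82.49355
```

View pics/w6.png

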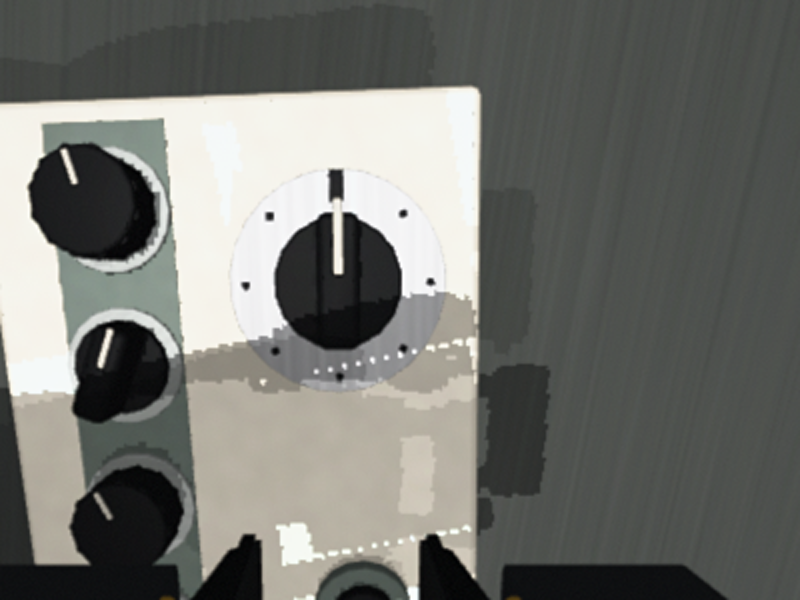

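The pointer line (338,200–270) runs into the black mark (336,185), and the opposite dot is at (340,377), so it's aligned to within about 2°. Now I'll locate the button and check the jars and brush before pressing it.

```bash
python3 - <<'E'
from plan import *; from chk import *
for f in ('top0','w2'):
    z=np.load(f+'.npz'); W=cloud(z,z['d']); g=cv2.cvtColor(z['p'],cv2.COLOR_RGB2GRAY)
    m=(np.hypot(W[...,0]-613,W[...,1]-189)<26)&(W[...,2]>54)&(W[...,2]<90)&(z['d']>0)
    m2=m&(g<60)
    for q in (m,m2):
        P=W[q]; print(f,q.sum(),np.percentile(P[:,2],[5,50,95]).round(1),cv2.minEnclosingCircle(P[:,:2].astype(np.float32)),P[:,:2].mean(0).round(1))
chk()
p,d,c=grab('top');W=cloud(c,d);hsv=cv2.cvtColor(p,cv2.COLOR_RGB2HSV)
m=(hsv[...,0]>8)&(hsv[...,0]<28)&(hsv[...,1]>120)&(W[...,2]>18)&(W[...,2]<45)&(W[...,0]<480)&(W[...,0]>360)&(W[...,1]<20)
print('brush',m.sum(),cv2.boxPoints(cv2.minAreaRect(W[m][:,:2].astype(np.float32))).round(0).tolist())
save(p,'top5.png')
E
```

```text
top0 374 [57.3 64.3 74.4] ((612.8040161132812, 188.62188720703125), 25.564817428588867) [613.8 185.1]
top0 96 [68.2 71.3 75.2] ((615.8147583007812, 184.20730590820312), 12.735015869140625) [615.4 185.4]
w2 1208 [58.2 62.9 73.1] ((615.1260986328125, 185.455322265625), 22.927467346191406) [615.8 193.3]
w2 552 [57.5 71.8 73.5] ((612.5510864257812, 191.70773315429688), 19.99460792541504) [616.7 193.5]
top 130 [ 646.6 -158.6] ztop 129.7 z-range [126.  133.1] 572
top 130 [637.8 -48.9] ztop 129.5 z-range [125.7 133.3] 574
top 130 [ 557.2 -166.1] ztop 129.4 z-range [126. 133.] 579
top 130 [547.7 -56.8] ztop 129.7 z-range [126.1 133.1] 581
brush 317 [[408.0, -14.0], [408.0, -203.0], [434.0, -203.0], [433.0, -14.0]]
```

View pics/top5.png

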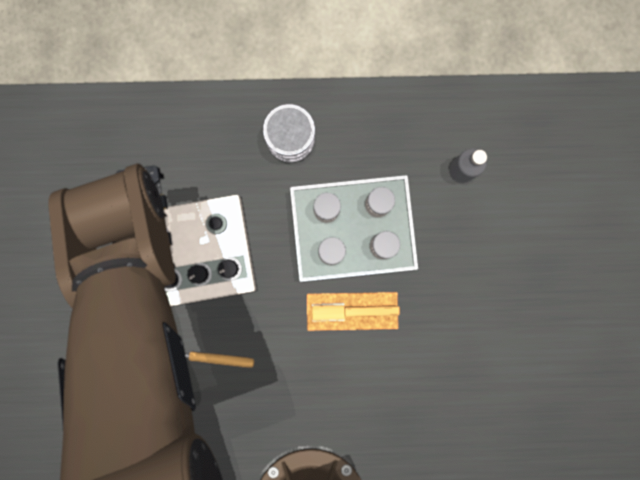

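Everything is in place: four jars on the tray, the brush on the mat, and the bystanders where they were. Next is the button, at about (615.5,185.5) with its top at z≈72.

```bash
python3 -c "
from plan import *
plan([(615.5,185.5,180,96.7),(615.5,185.5,85,96.7)])"
```

```text
at [594.4 261.4 206.5] 96.6 t 32.1 op 0.402 F [-0.4  0.2 -0.2]
dx -0.078 dy 0.012 dz 0.027 twist -0.1  rows>=2
  -> (615.5, 185.5, 180, 96.7)
dx 0.000 dy 0.000 dz 0.095 twist -0.0  rows>=2
  -> (615.5, 185.5, 85, 96.7)
```

>>> {"name": "carry_out", "arguments": {
  "moves": [
    {"dx": -0.04,"dy": 0.006,"dz": 0.01,"twist": 0},
    {"dx": -0.078,"dy": 0.012,"dz": 0.027,"twist": 0},
    {"dx": -0.078,"dy": 0.012,"dz": 0.06,"twist": 0},
    {"dx": -0.078,"dy": 0.012,"dz": 0.09,"twist": 0},
    {"dx": -0.078,"dy": 0.012,"dz": 0.12,"twist": 0}
  ],
  "grip": 0
}}

```text
t: 32.65
eef_pos: [615.2, 186.4, 84.8]
tcp_rot: [-3.141, -0.0, 1.689]
ft_force: [0.2, 0.9, -1.0]
opening: 0.039
```

>>> {"name": "carry_out", "arguments": {
  "moves": [
    {"dx": 0,"dy": 0,"dz": 0,"twist": 0},
    {"dx": 0,"dy": 0,"dz": 0,"twist": 0},
    {"dx": 0,"dy": 0,"dz": 0,"twist": 0}
  ]
}}

```text
t: 32.95
eef_pos: [616.2, 186.3, 88.0]
tcp_rot: [3.14, -0.0, 1.689]
ft_force: [0.6, 0.5, -0.1]
opening: 0.002
```

```bash
python3 -c "
from plan import *
plan([(615.5,185.5,73,96.7)])
p,d,c=grab('wrist'); save(p[100:],'w7.png')"
```

```text
at [616.2 186.3  88. ] 96.8 t 33.0 op 0.002 F [ 0.6  0.5 -0.1]
dx -0.001 dy -0.001 dz 0.015 twist 0.1  rows>=1
  -> (615.5, 185.5, 73, 96.7)
```

View pics/w7.png

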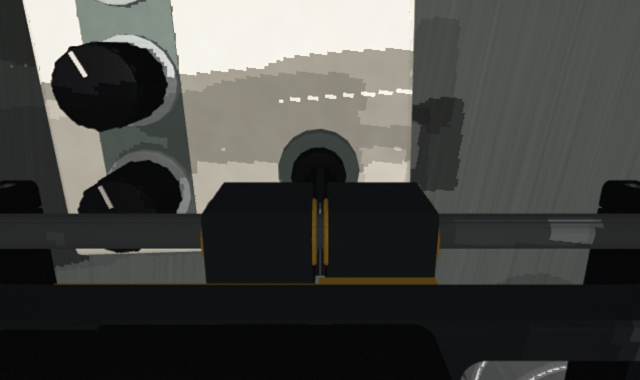

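The shut fingers are centred over the button at column 320. I'll press in steps and watch the force.

>>> {"name": "carry_out", "arguments": {
  "moves": [
    {"dx": 0,"dy": 0,"dz": 0.008,"twist": 0},
    {"dx": 0,"dy": 0,"dz": 0.013,"twist": 0},
    {"dx": 0,"dy": 0,"dz": 0.015,"twist": 0},
    {"dx": 0,"dy": 0,"dz": 0.015,"twist": 0}
  ]
}}

```text
t: 33.4
eef_pos: [615.4, 185.6, 71.4]
tcp_rot: [-3.141, 0.0, 1.689]
ft_force: [-1.0, -0.1, 1.6]
opening: 0.005
```

>>> {"name": "carry_out", "arguments": {
  "moves": [
    {"dx": 0,"dy": 0,"dz": 0.002,"twist": 0},
    {"dx": 0,"dy": 0,"dz": 0.004,"twist": 0},
    {"dx": 0,"dy": 0,"dz": 0.004,"twist": 0}
  ]
}}

```text
t: 33.7
eef_pos: [615.5, 185.6, 67.6]
tcp_rot: [3.142, 0.0, 1.689]
ft_force: [-1.4, -0.6, 3.5]
opening: 0.006
```

>>> {"name": "carry_out", "arguments": {
  "moves": [
    {"dx": 0,"dy": 0,"dz": 0.002,"twist": 0},
    {"dx": 0,"dy": 0,"dz": 0.003,"twist": 0},
    {"dx": 0,"dy": 0,"dz": 0.003,"twist": 0}
  ]
}}

```text
t: 34.0
eef_pos: [615.6, 185.6, 66.1]
tcp_rot: [3.141, 0.0, 1.689]
ft_force: [-5.7, -1.6, 17.4]
opening: 0.006
```

The force reached 17 N after a smooth spring rise, so the button is fully down. I'll release it, back away and check.

>>> {"name": "carry_out", "arguments": {
  "moves": [
    {"dx": 0,"dy": 0,"dz": -0.02,"twist": 0},
    {"dx": 0,"dy": 0,"dz": -0.06,"twist": 0},
    {"dx": 0,"dy": 0,"dz": -0.11,"twist": 0},
    {"dx": -0.03,"dy": 0,"dz": -0.15,"twist": 0},
    {"dx": -0.06,"dy": 0,"dz": -0.15,"twist": 0}
  ]
}}

```text
t: 34.5
eef_pos: [624.6, 126.1, 220.3]
tcp_rot: [3.132, 0.0, 1.691]
ft_force: [0.4, -0.0, 0.4]
opening: 0.003
```

>>> {"name": "carry_out", "arguments": {
  "moves": [
    {"dx": 0,"dy": 0,"dz": 0,"twist": 0},
    {"dx": 0,"dy": 0,"dz": 0,"twist": 0},
    {"dx": 0,"dy": 0,"dz": 0,"twist": 0}
  ]
}}

```text
t: 34.8
eef_pos: [622.3, 126.6, 213.8]
tcp_rot: [-3.14, -0.0, 1.689]
ft_force: [0.3, 0.0, -1.0]
opening: 0.006
```

```bash
python3 - <<'E'
from plan import *; from chk import *
plan([]); chk()
p,d,c=grab('wrist'); save(p,'w8.png'); W=cloud(c,d)
for n,x,y,r,lo,hi in (('amp',498.6,285.9,26,85,98),('sel',586.4,331,32,88,100)):
    m=(np.hypot(W[...,0]-x,W[...,1]-y)<r)&(W[...,2]>lo)&(W[...,2]<hi)&(d>0)
    if m.sum()>50:
        P=W[m][:,:2].astype(np.float32); e=np.linalg.svd(P-P.mean(0),full_matrices=False)[2][0]; print(n,m.sum(),np.degrees(np.arctan2(e[1],e[0])).round(1))
m=(np.hypot(W[...,0]-615,W[...,1]-188)<12)&(d>0); print('btn z',np.median(W[m][:,2]) if m.sum() else None)
E
```

```text
at [622.3 126.6 213.8] 96.8 t 34.8 op 0.006 F [ 0.3  0.  -1. ]
top 130 [ 646.6 -158.6] ztop 129.5 z-range [125.8 132.9] 573
top 130 [637.8 -48.9] ztop 129.8 z-range [126.4 133. ] 572
top 130 [ 557.1 -166. ] ztop 129.8 z-range [125.9 133.1] 580
top 130 [547.7 -56.8] ztop 129.6 z-range [126.4 133.5] 578
amp 514 39.3
btn z 72.32221347950286
```

View pics/w8.png

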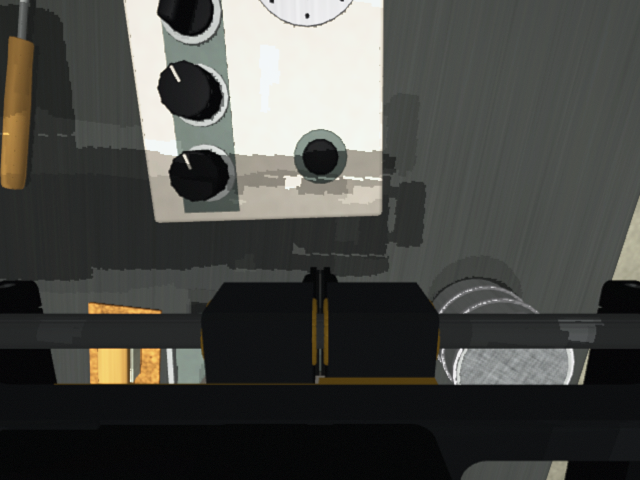

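The button is back up (z≈72) and the jars haven't moved. The amp reading of 39° isn't valid because the picture edge cuts the bar off. I'll check the amplitude bar in the earlier full view and, if it agrees, hand the job in.

```bash
python3 - <<'E'
from h import *
z=np.load('w6.npz'); W=cloud(z,z['d'])
m=(np.hypot(W[...,0]-498.6,W[...,1]-285.9)<26)&(W[...,2]>85)&(W[...,2]<98)&(z['d']>0)
P=W[m][:,:2]; e=np.linalg.svd(P-P.mean(0),full_matrices=False)[2][0]; a=np.degrees(np.arctan2(e[1],e[0]))%180; print('amp',m.sum(),a)
if abs(a-76.8)<5: print(job_done())
E
```

```text
amp 955 76.85459979117951
the job is handed in; nothing more can be done
None
```

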